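# Close down the bread station

## Robot

A 7-joint arm with a two-finger parallel gripper is mounted at the origin on the work surface. World frame = base frame: x ahead of the robot, y to its left, z up, the work surface at z = 0. Lengths are in m, angles in rad, forces in N, time in s.
With the tool pointing down it reaches from about 0.4 to 0.85 m from the base axis. Payload 4.5 kg.
Tool frame: the origin (TCP) lies midway between the tips of the shut fingers; the grasp point (between the pads) lies 19 mm behind it; x points along the fingers, y is the direction in which the jaws open and shut, and the axes are right-handed (so a half turn about x gives the same grasp; the last joint's range is limited). The gripper opens to 88 mm and grips with 3 to 60 N. Pads are 18 mm wide; open, the fingers measure 123 mm over their backs; the gripper's body (75 mm by 187 mm) begins 45 mm behind the grasp point.
Start: joints at [1.313, 0.689, -0.195, 1.565, 0.157, 0.902, -0.215], TCP at [0.18, -0.599, 0.199] pointing down, gripper open.
Joint ranges: [-3.01, 3.01], [-0.46, 2.08], [-1.47, 1.51], [0.13, 2.56], [-1, 4.14], [0.04, 2.09], [-2.66, 2.66]. Speed limits (rad/s): [2.57, 2.57, 3.14, 3.14, 3.14, 3.14, 3.14].

## Interface

Orientations are given as a unit quaternion [x, y, z, w].
In Python, from plant import r gives the robot as it stands.
- The arm moves only by the tool arm_command, never from a script. Its argument "plan" is a list of rows, each a list of 5 numbers: the finger opening in m, from 0 to 0.0881, then the shift along the tool's x, y, z in m, then the turn about the tool's x in rad. In form: [[grip, dx, dy, dz, roll], ...]. A call has 1 to 12 rows; each row shifts and turns the commanded pose from where the row before left it, along the tool's axes as they then stand; what a row does not reach is not made up. A row lasts 1/8 s, in which the tool goes at most 62.5 mm and 10.7 degrees, less where a joint would pass 70% of its speed; a pose out of reach is approached as far as the arm can. A call is refused whole if a number of a shift passes 0.0625 or a number of a turn 0.188, either way. A call with a gripper value outside its range is refused whole. The fingers move at their own pace and stop on an object; "force" is the grip in N (left out, the last holds). Time passes only in rows, so rows that do not move let the fingers close. It gives the time, the measured TCP pose, the force and the opening at its end, in the units of the state.
- r.get_state(): the state, without advancing time (a new reading comes with each control period).
- r.snapshot(name): name is "scene" or "top" or "wrist"; returns (picture, depth): 420x560x3 uint8, red, green, blue; 420x560 float32, m along the optical axis (not along the pixel's ray), 0 where there is no reading.
- r.calibration(name): a dict with "fx", "fy", "cx", "cy" (pixels), "k1" (the pictures are not rectified: a ray, as slopes to the right and down, at radius r is drawn at 1 + k1 r^2 times it, then the intrinsics apply), "eye" and "orientation" of the camera in the world; the wrist camera has in their place "mount" (4x4, takes a point from camera to tool coordinates, whose origin is the TCP and whose axes are the tool frame's). Camera axes: x right, y down, z forward; pixel columns grow to the right and rows downward; lengths in m; the calibration is good to about 2 mm. A picture is of the moment at which its call begins: read the wrist's pose just before it. calibration takes no time and is no camera call.
- r.finish_job(): hands the job in, once; it reports no verdict.
The state is a dict: "clock": time; "q": joint angles; "qd": joint speeds; "joint_torque": joint torques, N m; "tool_pos": TCP position; "eef_rot": TCP orientation; "contact_force": force on the tool from outside, world axes, zero at the start; "moment": the same for the moment, N m; "opening": opening from 0.0 (shut) to 1.0 (fully open).
Only numpy, scipy, OpenCV 4.12 (cv2) and the standard library are available. Lean on these libraries where they do the work, as an engineer would, in place of code of your own. Each camera call takes 0.05 s, during which the arm holds its last target.

## Task

Breakfast is over, so close down the bread station: first turn the heat lamp's dimmer knob fully anticlockwise to its stop, then clear the bread, every round roll into the round basket and every long roll lying flat in the slatted crate, all properly inside and not hanging over an edge. When all the bread is put away, shut down the bread warmer on its key panel by pressing fully, one key at a time, the bar-shaped key, then the square key, then the round key, holding each down for about half a second. Leave the jars, mug, pepper mill and saucer standing where they are.

Things in the scene. Friction and masses are not known exactly. Their poses are not given: they have to be found in the camera images.
- round_roll0: crusty domed round bread roll, 58 mm in diameter, 44 mm high, flat underside, cross scored on top; starts upright on the counter; origin at its centre, z up out of the dome. Absent in some runs.
- round_roll1: crusty domed round bread roll, 58 mm in diameter, 44 mm high, flat underside, cross scored on top; starts upright on the counter; origin at its centre, z up out of the dome. Absent in some runs.
- round_roll2: crusty domed round bread roll, 58 mm in diameter, 44 mm high, flat underside, cross scored on top; starts upright on the counter; origin at its centre, z up out of the dome. Absent in some runs.
- long_roll0: crusty long bread roll, 124 x 46 x 40 mm (x, y, z), diagonal slashes on top; starts flat on the counter; origin at its centre, x along its length. Absent in some runs.
- long_roll1: crusty long bread roll, 124 x 46 x 40 mm (x, y, z), diagonal slashes on top; starts flat on the counter; origin at its centre, x along its length. Absent in some runs.
- basket: round wicker basket, open on top, fixed to the counter: rim 240 mm outside diameter, 65 mm high, wall 6 mm, sloping to 190 mm outside diameter at the foot, inner floor 6 mm above the counter; origin at the centre of its underside.
- crate: slatted wooden crate, open on top, fixed to the counter: outside 210 (x) x 190 (y) x 70 mm high, walls and floor 8 mm; origin at the centre of its underside.
- dimmer_box: flat aluminium box 110 x 110 x 35 mm, fixed to the counter, with the heat lamp's dimmer knob on top in the middle; origin at the centre of its underside, z up.
- dimmer_grip (a point): point on the dimmer knob's axis at the height to grip (72 mm above the counter). The knob is a round grey skirt 60 mm across (its top 49 mm above the counter) with an upright bar grip 57 mm long, 14 mm thick, whose top is 79 mm above the counter.
- dimmer (a joint): turn of the dimmer knob in rad: 0 is the anticlockwise end stop (off, seen from above), grows clockwise up to 4.2; starts between 1.0 and 2.6; stays where left (friction 0.06 N m). At 0 the bar grip lies along the dimmer box's x axis; at value q it is turned by q clockwise from there.
- panel: the bread warmer's key panel: steel box 110 (x) x 240 (y) x 35 mm high, fixed to the counter, three grey keys in a row along y on top: square at y +75 mm, round at the middle, bar at y -75 mm; origin at the centre of its underside.
- bar_key_top (a point): centre of the top face of the bar-shaped key, 62 (along the panel's x) x 24 mm; 47 mm above the counter when released (12 mm above the panel), moves down with the key.
- bar_key (a joint): bar key: spring key on the key panel, in m: 0 released, grows as it is pressed, 0.006 fully down; springs back. Starts to move at 1.5 N, fully down at 5 N.
- square_key_top (a point): centre of the top face of the square key, 34 x 34 mm; 47 mm above the counter when released (12 mm above the panel), moves down with the key.
- square_key (a joint): square key: spring key on the key panel, in m: 0 released, grows as it is pressed, 0.006 fully down; springs back. Starts to move at 1.5 N, fully down at 5 N.
- round_key_top (a point): centre of the top face of the round key, 38 mm in diameter; 47 mm above the counter when released (12 mm above the panel), moves down with the key.
- round_key (a joint): round key: spring key on the key panel, in m: 0 released, grows as it is pressed, 0.006 fully down; springs back. Starts to move at 1.5 N, fully down at 5 N.
- jam_jar: bystander, to be left alone: low amber jam jar, 60 mm in diameter, 62 mm high, among the bread; loose; origin at its underside.
- mug: bystander, to be left alone: white mug, 76 mm wide, 85 mm high; loose; origin at its underside.
- honey_jar: bystander, to be left alone: amber honey jar, 66 mm in diameter, 85 mm high; loose; origin at its underside.
- pepper_mill: bystander, to be left alone: dark wooden pepper mill, 60 mm in diameter, 145 mm high; loose; origin at its underside.
- saucer: bystander, to be left alone: white saucer, 110 mm in diameter, 20 mm high; loose; origin at its underside.

How it is judged:
On the way, in this order (a step that is already met when the one before it is completed fails the run):
1. the dimmer is turned fully anticlockwise to its stop (value of joint dimmer below 0.08 rad), for 0.2 s.
2. every round roll lies in the basket and every long roll lies flat in the crate, released (horizontal distance between each of round_roll0, round_roll1, round_roll2 and basket below 0.092 m and height (world z) of each of round_roll0, round_roll1, round_roll2 below 0.085 m and linear speed of each of round_roll0, round_roll1, round_roll2, long_roll0, long_roll1 below 0.03 m/s and contact force between the fingers and round_roll0 below 0.1 N and contact force between the fingers and round_roll1 below 0.1 N and contact force between the fingers and round_roll2 below 0.1 N and x of long_roll0 in the frame of crate between -0.082 and 0.082 m and y of long_roll0 in the frame of crate between -0.055 and 0.055 m and height (world z) of each of long_roll0, long_roll1 below 0.08 m and angle between long_roll0's own x axis and vertical between 1.2 and 1.94 rad and contact force between the fingers and long_roll0 below 0.1 N and x of long_roll1 in the frame of crate between -0.082 and 0.082 m and y of long_roll1 in the frame of crate between -0.055 and 0.055 m and angle between long_roll1's own x axis and vertical between 1.2 and 1.94 rad and contact force between the fingers and long_roll1 below 0.1 N), for 0.2 s.
3. the bar key alone is pressed down (value of joint bar_key above 0.0045 m and value of joint each of square_key, round_key below 0.002 m), for 0.15 s.
4. the square key alone is pressed down (value of joint square_key above 0.0045 m and value of joint each of bar_key, round_key below 0.002 m), for 0.15 s.
5. the round key alone is pressed down (value of joint round_key above 0.0045 m and value of joint each of bar_key, square_key below 0.002 m), for 0.15 s.
At the end, for the whole second after the job is handed in: Dimmer within 0.08 rad of its stop; round rolls centred within 92 mm of the basket's axis, under 85 mm high; long rolls centred within 82 mm (x) and 55 mm (y) of the crate's middle, under 80 mm high, level within 0.37 rad; all released and at rest; keys up (under 2 mm) (all of step 2 and value of joint dimmer below 0.08 rad and value of joint each of bar_key, square_key, round_key below 0.002 m); the robot touches nothing.
It fails at once if two keys are pressed at the same time (value of joint each of bar_key, square_key above 0.004 m or value of joint each of square_key, round_key above 0.004 m or value of joint each of bar_key, round_key above 0.004 m).
It fails at once if a jar, the mug, the mill or the saucer is shoved more than 60 mm (distance of any of jam_jar, mug, honey_jar, pepper_mill, saucer from where it was at the start of the episode above 0.06 m).
It fails at once if a jar, the mug or the mill is knocked over (angle between any of jam_jar, mug, honey_jar, pepper_mill's own z axis and vertical above 0.8 rad).
Of round_roll0, round_roll1, round_roll2, long_roll0, long_roll1 only 3 to 5 are there at a start; the rules pass over those that are not, and their reading is None.
At some moment in a run one of round_roll0, round_roll1, round_roll2, long_roll0, long_roll1 may be knocked a few centimetres aside while the robot is not near it.
Once in a run the grip may slacken for a moment while it holds something.
It also fails if it takes over 210 s, if anything falls off the work surface, if the arm or the gripper's body presses on something with over 40 N, if the wrist force passes 120 N, or if a joint passes its speed limit or range.

## Working session

There is one attempt and no reset: what is moved stays moved. The work goes in short steps, Python scripts to look and compute and a tool call to move; the robot and the scene stay as the last step left them, time stands still between calls to the robot, and variables do not carry over. Pictures are saved under pics/ and viewed, and the job is handed in when it is done.

Besides the shell and the picture viewer there is one more tool, called after ">>>" by a JSON object that holds its "api" and its "payload", one argument or row to a line. arm_command: Moves the arm, as the interface text tells. Its arguments: {"type":"object","properties":{"plan":{"type":"array","items":{"type":"array","items":{"type":"number"}}},"force":{"type":"number"}},"required":["plan"]}

```bash
ls -la; mkdir -p pics; python3 - <<'E'
from plant import r
import cv2
print(r.get_state())
for n in ("scene","top","wrist"):
    p,d=r.snapshot(n); cv2.imwrite(f"pics/{n}0.png",p[:,:,::-1]); print(n,r.calibration(n), d.min(), d.max())
E
```

```text
total 12
drwxr-xr-x  3 agent agent 4096 Dec  6 22:32 .
drwxr-xr-x 23 root  root  4096 Dec  6 22:32 ..
drwxr-xr-x  2 agent agent 4096 Dec  6 22:32 pics
{'clock': 0.0, 'q': array([ 1.3127519 ,  0.68998297, -0.19455088,  1.56633199,  0.15730163,
        0.90247558, -0.21507566]), 'qd': array([ 1.37158643e-05,  1.98545964e-03,  3.55722951e-04,  3.15331634e-05,
       -6.62154689e-04,  1.15600714e-03,  1.26171419e-03]), 'joint_torque': array([ 3.50812988e-04, -5.27556968e+01, -1.26655776e+00, -1.53426594e+01,
       -5.24457183e-02,  6.69042289e-03,  1.92358975e-04]), 'tool_pos': array([ 0.17959428, -0.5979178 ,  0.19821486]), 'eef_rot': array([-0.69945504, -0.10348911,  0.69971396, -0.10224006]), 'contact_force': array([ 0.05111707, -0.51760352, -0.21832637]), 'moment': array([0.0033736 , 0.01631983, 0.00438143]), 'opening': 1.0008408213661482}
scene {'fx': 440.17400922508443, 'fy': 440.17400922508443, 'cx': 275.1105063043443, 'cy': 219.04234289608632, 'k1': 0.04299416021327404, 'eye': array([ 1.09626954, -0.12962851,  0.88162625]), 'orientation': array([ 0.73247561,  0.60484902, -0.19876774, -0.24109861])} 0.0 2.9091454
top {'fx': 418.0559897837777, 'fy': 418.0559897837777, 'cx': 280.4982007309652, 'cy': 207.86699985036896, 'k1': -0.030688346584380945, 'eye': array([ 0.38825563, -0.01474238,  1.20924306]), 'orientation': array([ 0.71447157, -0.69704368,  0.03413944, -0.0499498 ])} 0.0 2.149288
wrist {'fx': 349.26501501819774, 'fy': 349.26501501819774, 'cx': 288.59782729575153, 'cy': 211.71670920113428, 'k1': -0.029593129005243975, 'mount': array([[ 6.78436729e-04, -3.03751616e-01,  9.52751014e-01,
        -1.85500897e-01],
       [ 9.99999664e-01,  6.44584200e-04, -5.06578320e-04,
        -8.09954921e-04],
       [-4.60254267e-04,  9.52751038e-01,  3.03751951e-01,
        -7.88391778e-02],
       [ 0.00000000e+00,  0.00000000e+00,  0.00000000e+00,
         1.00000000e+00]])} 0.0 0.9855024
```

View pics/top0.png

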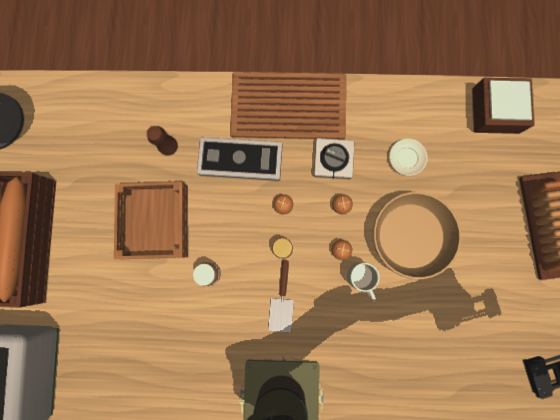

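View pics/scene0.png

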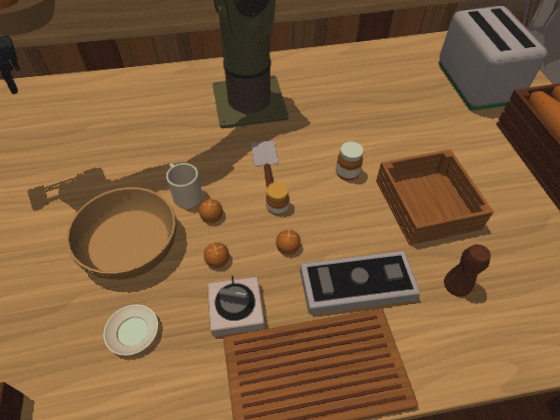

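View pics/wrist0.png

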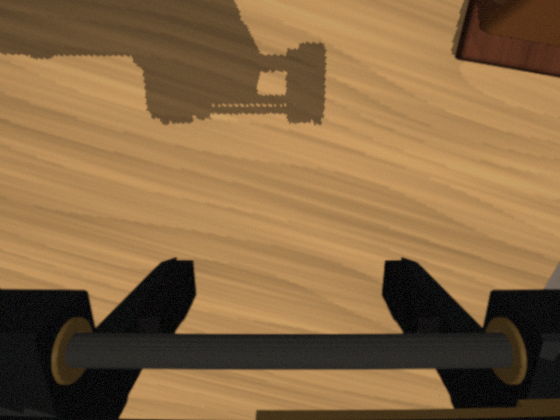

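```bash
cat > h.py <<'E'
import numpy as np, cv2
from scipy.spatial.transform import Rotation as R
from plant import r
np.set_printoptions(precision=4,suppress=True)
def pose(name,st=None):
    c=r.calibration(name)
    if name=="wrist":
        st=st or r.get_state(); M=np.array(c["mount"]); Rt=R.from_quat(st["eef_rot"]).as_matrix()
        return Rt@M[:3,:3], Rt@M[:3,3]+st["tool_pos"], c
    return R.from_quat(c["orientation"]).as_matrix(), np.array(c["eye"]), c
def slopes(uv,c):
    uv=np.atleast_2d(np.asarray(uv,float)); d=np.stack([(uv[:,0]-c["cx"])/c["fx"],(uv[:,1]-c["cy"])/c["fy"]],1)
    s=d.copy()
    for _ in range(8): s=d/(1+c["k1"]*(s**2).sum(1,keepdims=True))
    return np.c_[s,np.ones(len(s))]
def plane(uv,z,P):
    Rm,e,c=P; w=slopes(uv,c)@Rm.T; t=(z-e[2])/w[:,2]; return e+w*t[:,None]
def proj(X,P):
    Rm,e,c=P; p=(np.atleast_2d(X)-e)@Rm; s=p[:,:2]/p[:,2:]; s=s*(1+c["k1"]*(s**2).sum(1,keepdims=True))
    return s*c["fx"]+[c["cx"],c["cy"]]
def cloud(d,P):
    Rm,e,c=P; v,u=np.mgrid[:d.shape[0],:d.shape[1]]; s=slopes(np.c_[u.ravel(),v.ravel()],c)
    X=(s*d.ravel()[:,None])@Rm.T+e; X[d.ravel()<=0]=np.nan; return X.reshape(*d.shape,3)
def snap(n,save=None):
    P=pose(n); p,d=r.snapshot(n)
    if save: cv2.imwrite(f"pics/{save}.png",p[:,:,::-1])
    return p,d,P
def tcp(st=None):
    st=st or r.get_state(); M=R.from_quat(st["eef_rot"]).as_matrix()
    print("t",round(st["clock"],2),"tcp",st["tool_pos"],"x",M[:,0],"y",M[:,1],"yaw_y",np.arctan2(M[1,1],M[0,1]),"q",st["q"],"open",round(st["opening"],3),"F",st["contact_force"])
    return st["tool_pos"],M
E
python3 - <<'E'
from h import *
tcp()
for n in("top","scene"):
    p,d,P=snap(n); X=cloud(d,P); print(n)
    hsv=cv2.cvtColor(p,cv2.COLOR_RGB2HSV)
    z=X[:,:,2]
    # things above counter
    inside=(X[:,:,0]>0.2)&(X[:,:,0]<.9)&(abs(X[:,:,1])<.55)
    m=((z>0.012)&inside).astype(np.uint8)
    nl,lab,st,ce=cv2.connectedComponentsWithStats(m)
    for i in range(1,nl):
        if st[i,4]<60: continue
        pts=X[lab==i]; k=lab==i
        zt=np.nanpercentile(pts[:,2],98); top=pts[pts[:,2]>zt-0.012]
        print(ce[i].round(),st[i,4],"ext",pts[:,:2].min(0),pts[:,:2].max(0),"zt",zt,"topc",top.mean(0),"rgb",p[k].mean(0).round())
E
```

```text
t 0.15 tcp [ 0.1796 -0.5981  0.1984] x [-0.0005  0.0013 -1.    ] y [ 0.2877 -0.9577 -0.0014] yaw_y -1.2789268145909838 q [ 1.3128  0.6898 -0.1945  1.5661  0.1573  0.9025 -0.2151] open 0.999 F [-0.0422 -0.3622  0.022 ]
top
[478.  99.] 152 ext [ 0.8063 -0.55  ] [ 0.8999 -0.5467] zt 0.07923478957271259 topc [ 0.8492 -0.5495  0.074 ] rgb [41. 27. 21.]
[297. 120.] 7519 ext [ 0.618  -0.1911] [0.8999 0.1697] zt 0.053061518035659 topc [ 0.6767 -0.135   0.0541] rgb [143. 101.  72.]
[478. 121.] 100 ext [ 0.7719 -0.55  ] [ 0.8205 -0.5467] zt 0.07868304987092878 topc [ 0.7893 -0.5491  0.0735] rgb [43. 29. 22.]
[161. 140.] 570 ext [0.6801 0.3257] [0.7358 0.3824] zt 0.14240759033326353 topc [0.7087 0.3541 0.1372] rgb [78. 50. 36.]
[239. 158.] 3184 ext [0.6123 0.016 ] [0.7323 0.2582] zt 0.04961286652950874 topc [0.6719 0.1332 0.0428] rgb [100.  93.  85.]
[409. 156.] 439 ext [ 0.6363 -0.4055] [ 0.7411 -0.2991] zt 0.0235787375656874 topc [ 0.6912 -0.3552  0.0171] rgb [212. 203. 169.]
[148. 218.] 2070 ext [0.3749 0.2774] [0.5943 0.4782] zt 0.07361371277347858 topc [0.4843 0.3789 0.0694] rgb [123.  82.
[... 2131 characters left out ...]
17109696 topc [0.7154 0.3532 0.1382] rgb [61. 36. 25.]
[358. 281.] 5369 ext [0.6145 0.0154] [0.7334 0.2575] zt 0.048839376280796744 topc [0.6776 0.136  0.0416] rgb [76. 70. 67.]
[235. 306.] 2763 ext [ 0.6159 -0.1922] [ 0.737 -0.078] zt 0.07951589498486192 topc [ 0.6819 -0.1346  0.0771] rgb [119. 105.  96.]
[129. 328.] 1017 ext [ 0.6348 -0.4061] [ 0.7437 -0.2977] zt 0.022927437058561994 topc [ 0.6845 -0.3547  0.0169] rgb [178. 164. 138.]
[311. 362.] 13828 ext [ 0.741  -0.1703] [0.9    0.1708] zt 0.025960790091734045 topc [ 0.8259 -0.0046  0.0216] rgb [119.  72.  41.]
[  9. 403.] 356 ext [ 0.7735 -0.55  ] [ 0.8328 -0.5471] zt 0.07930651307025538 topc [ 0.8005 -0.5492  0.0739] rgb [36. 22. 18.]
```

```bash
python3 - <<'E'
from h import *
p,d,P=snap("top"); X=cloud(d,P)
p2,d2,P2=snap("scene"); X2=cloud(d2,P2)
a=cv2.resize(p[130:190,190:370],None,fx=4,fy=4,interpolation=cv2.INTER_CUBIC)
b=cv2.resize(p2[255:345,190:430],None,fx=3,fy=3,interpolation=cv2.INTER_CUBIC)
W=max(a.shape[1],b.shape[1]); im=np.vstack([cv2.copyMakeBorder(i,0,0,0,W-i.shape[1],0) for i in(a,b)])
cv2.imwrite("pics/z1.png",im[:,:,::-1])
for X_ in (X,X2):
    q=X_.reshape(-1,3); m=(q[:,2]>0.066)&(abs(q[:,0]-.675)<.06)&(abs(q[:,1]+.135)<.06)
    k=q[m]; c=k.mean(0); w,v=np.linalg.eigh(np.cov(k[:,:2].T)); print(m.sum(),c,v[:,1],np.arctan2(v[1,1],v[0,1]),np.sqrt(w))
    print(cv2.minAreaRect(k[:,:2].astype(np.float32)))
    m=(q[:,2]>0.025)&(q[:,2]<.052)&(abs(q[:,0]-.675)<.07)&(abs(q[:,1]+.135)<.07); print("box",cv2.minAreaRect(q[m][:,:2].astype(np.float32)))
    m=(q[:,2]>0.025)&(q[:,2]<.052)&(abs(q[:,0]-.675)<.07)&(abs(q[:,1]-.137)<.14); print("panel",cv2.minAreaRect(q[m][:,:2].astype(np.float32)))
    m=(q[:,2]>0.041)&(q[:,2]<.06)&(abs(q[:,0]-.675)<.07)&(abs(q[:,1]-.137)<.12)
    for yc in(.06,.135,.21):
        k=q[m&(abs(q[:,1]-yc)<.03)]; print("key",len(k),k.mean(0),k.min(0),k.max(0))
    m=(q[:,2]>0.055)&(abs(q[:,0]-.46)<.15)&(abs(q[:,1]+.36)<.14); print("basket",cv2.minEnclosingCircle(q[m][:,:2].astype(np.float32)))
E
```

```text
118 [ 0.6779 -0.1358  0.0775] [0.3648 0.9311] 1.1973795907709426 [0.0044 0.0162]
((0.6786803007125854, -0.13600152730941772), (0.055781569331884384, 0.015288237482309341), 67.33428192138672)
box ((0.6785905957221985, -0.12899503111839294), (0.12428682297468185, 0.12136168777942657), 87.38540649414062)
panel ((0.6729806065559387, 0.13673235476016998), (0.2403130829334259, 0.11199692636728287), 87.62218475341797)
key 187 [0.6674 0.061  0.0467] [0.6233 0.0367 0.041 ] [0.7145 0.0874 0.0523]
key 136 [0.6725 0.1358 0.0471] [0.6534 0.1156 0.0412] [0.6912 0.1531 0.0526]
key 148 [0.676  0.2108 0.0467] [0.6254 0.1801 0.0411] [0.7199 0.2372 0.0531]
basket ((0.4266820549964905, -0.3343566060066223), 0.16288013756275177)
238 [ 0.6822 -0.1345  0.077 ] [0.3612 0.9325] 1.201206423147353 [0.0042 0.0164]
((0.6806071996688843, -0.1339188665151596), (0.05607607215642929, 0.015014276839792728), 68.8034439086914)
box ((0.67570561170578, -0.1351134181022644), (0.11173010617494583, 0.11923299729824066), 87.79067993164062)
panel ((0.6732101440429688, 0.13685888051986694), (0.238977313041687, 0.1116301640868187), 87.43345642089844)
key 305 [0.6717 0.0621 0.0471] [0.6395 0.0495 0.0411] [0.7015 0.0761 0.0509]
key 230 [0.6748 0.1366 0.047 ] [0.6549 0.1189 0.041 ] [0.7039 0.1625 0.0526]
key 233 [0.6779 0.2106 0.0469] [0.6478 0.1837 0.0411] [0.6942 0.2286 0.0514]
basket ((0.42984092235565186, -0.3313690721988678), 0.16300559043884277)
```

View pics/z1.png

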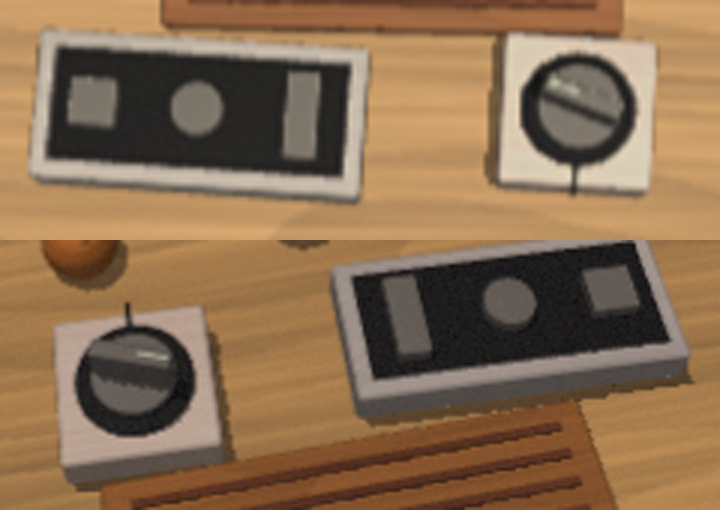

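>>> {"api": "arm_command", "payload": {
  "plan": [
    [0.088,0,-0.025,-0.051,0],
    [0.088,0,-0.025,-0.051,0],
    [0.088,0,-0.025,-0.051,0],
    [0.088,0,-0.025,-0.051,0],
    [0.088,0,-0.025,-0.051,0],
    [0.088,0,-0.025,-0.051,0],
    [0.088,0,-0.025,-0.051,0],
    [0.088,0,-0.025,-0.051,0],
    [0.088,0,-0.025,-0.051,0],
    [0.088,0,-0.025,-0.051,0],
    [0.088,0,-0.025,-0.051,0],
    [0.088,0,-0.025,-0.051,0]
  ]
}}

```text
clock: 1.85
tool_pos: [0.6808, -0.1339, 0.1991]
eef_rot: [0.7, 0.103, -0.7, 0.103]
contact_force: [0.9, -1.2, -0.2]
opening: 0.998
```

>>> {"api": "arm_command", "payload": {
  "plan": [
    [0.088,0,0,0,-0.181],
    [0.088,0,0,0,-0.181],
    [0.088,0,0,0,-0.181],
    [0.088,0,0,0,-0.181],
    [0.088,0,0,0,-0.181],
    [0.088,0,0,0,0],
    [0.088,0,0,0,0]
  ]
}}

```text
clock: 2.72
tool_pos: [0.6796, -0.1353, 0.199]
eef_rot: [-0.585, -0.397, 0.585, -0.397]
contact_force: [0.4, 0.4, -0.4]
opening: 0.998
```

```bash
cat >> h.py <<'E'
def to(x,y,z,yaw=None,st=None):
    """print tool-frame delta to target TCP"""
    p,M=tcp(st); d=M.T@(np.array([x,y,z])-p); print("  delta tool xyz",d, "roll", None if yaw is None else -((yaw-np.arctan2(M[1,1],M[0,1])+np.pi/2)%np.pi-np.pi/2))
E
python3 - <<'E'
from h import *
p,d,P=snap("wrist","w1"); X=cloud(d,P).reshape(-1,3)
m=(X[:,2]>0.068)&(X[:,2]<.09)&(abs(X[:,0]-.675)<.06)&(abs(X[:,1]+.135)<.06)
k=X[m]; print(len(k),k.mean(0),cv2.minAreaRect(k[:,:2].astype(np.float32)))
w,v=np.linalg.eigh(np.cov(k[:,:2].T)); print(np.arctan2(v[1,1],v[0,1]))
to(.679,-.135,.053,1.2+np.pi/2)
E
```

```text
946 [ 0.6783 -0.1323  0.0782] ((0.6775405406951904, -0.13372845947742462), (0.05634010583162308, 0.013707411475479603), 68.56832122802734)
1.2044897477353098
t 2.77 tcp [ 0.6796 -0.1352  0.199 ] x [-0.0001 -0.0002 -1.    ] y [ 0.93   -0.3676 -0.    ] yaw_y -0.37641486868677604 q [ 0.3044  0.802  -0.3637  1.3274  0.2968  1.0653 -0.4778] open 1.0 F [-0.0072 -0.1752  0.7131]
  delta tool xyz [ 0.146  -0.0006 -0.    ] roll -0.0056185418918790475
```

View pics/w1.png

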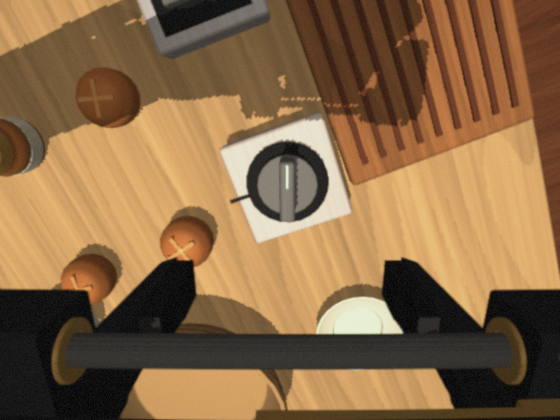

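>>> {"api": "arm_command", "payload": {
  "plan": [
    [0.06,0.04,0,0,0],
    [0.06,0.04,0,0,0],
    [0.06,0.04,0,0,0],
    [0.06,0.026,0,0,0],
    [0.06,0,0,0,0],
    [0.0,0,0,0,0],
    [0.0,0,0,0,0],
    [0.0,0,0,0,0],
    [0.0,0,0,0,0]
  ],
  "force": 20
}}

```text
clock: 3.9
tool_pos: [0.6799, -0.1353, 0.0536]
eef_rot: [0.584, 0.398, -0.584, 0.399]
contact_force: [-0.3, -0.6, -0.5]
opening: 0.251
```

>>> {"api": "arm_command", "payload": {
  "plan": [
    [0.0,0,0,0,0],
    [0.0,0,0,0,0],
    [0.0,0,0,0,0]
  ]
}}

```text
clock: 4.28
tool_pos: [0.6796, -0.1352, 0.053]
eef_rot: [-0.584, -0.398, 0.584, -0.398]
contact_force: [0.0, 0.4, 0.3]
opening: 0.004
```

```bash
python3 - <<'E'
from h import *
tcp()
snap("scene","s2"); p,d,P=snap("wrist","w2")
E
python3 -c "
import cv2
i=cv2.imread('pics/s2.png');cv2.imwrite('pics/s2z.png',cv2.resize(i[180:380,130:400],None,fx=2.8,fy=2.8))"
```

```text
t 4.28 tcp [ 0.6796 -0.1352  0.053 ] x [-0.0001 -0.0001 -1.    ] y [ 0.9309 -0.3654 -0.0001] yaw_y -0.37402098467707834 q [ 0.2861  0.9662 -0.3176  1.4395  0.3683  0.7949 -0.5367] open 0.004 F [0.007  0.4328 0.3354]
```

View pics/s2z.png

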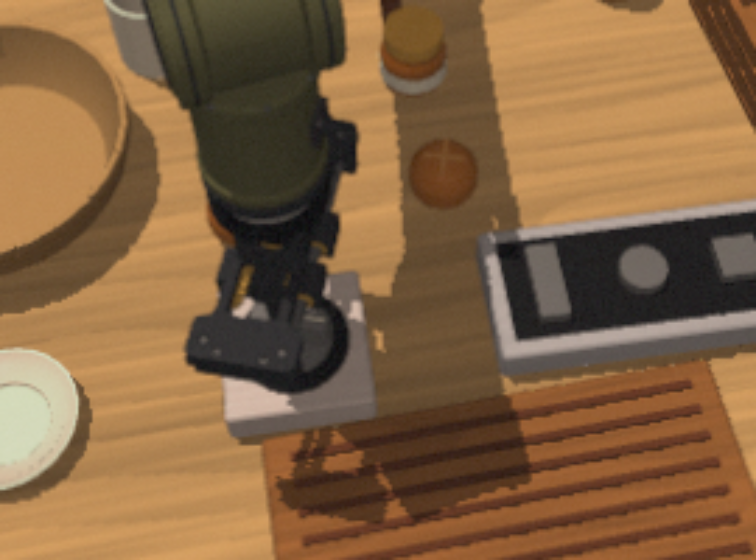

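View pics/w2.png

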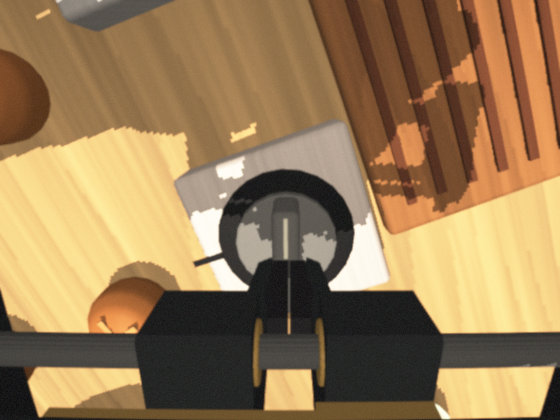

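```bash
python3 - <<'E'
from h import *
p,M=tcp()
P=pose("wrist")
print("tcp px",proj(p,P),"grasp",proj(p-M[:,0]*.019,P))
pic,d,P=snap("wrist"); X=cloud(d,P)
for v in range(190,345,8): print(v,X[v,287],X[v,275],X[v,300])
q=X.reshape(-1,3); m=(q[:,2]>0.06)&(q[:,2]<.082)&(abs(q[:,0]-.675)<.06)&(abs(q[:,1]+.135)<.06)
E
```

```text
t 4.38 tcp [ 0.6796 -0.1352  0.053 ] x [-0.     -0.0001 -1.    ] y [ 0.9309 -0.3653 -0.    ] yaw_y -0.37397173500744707 q [ 0.2861  0.9662 -0.3176  1.4396  0.3683  0.7948 -0.5366] open 0.007 F [-0.5891  0.1507 -0.0677]
tcp px [[289.5361 245.5802]] grasp [[289.6142 259.929 ]]
190 [ 0.6892 -0.1068  0.0411] [ 0.6826 -0.1044  0.0407] [ 0.6962 -0.1097  0.0408]
198 [ 0.6887 -0.1083  0.0531] [ 0.6822 -0.1064  0.0508] [ 0.6949 -0.1125  0.047 ]
206 [ 0.6888 -0.108   0.0693] [ 0.6829 -0.1064  0.0671] [ 0.6933 -0.1168  0.0477]
214 [ 0.6883 -0.1095  0.0777] [ 0.6829 -0.1074  0.0776] [ 0.6917 -0.1208  0.0492]
222 [ 0.6871 -0.1127  0.0795] [ 0.6815 -0.111   0.0783] [ 0.69   -0.1254  0.0489]
230 [ 0.6856 -0.1165  0.0796] [ 0.6798 -0.115   0.0778] [ 0.6883 -0.1298  0.0494]
238 [ 0.6841 -0.1202  0.0802] [ 0.6785 -0.1184  0.0791] [ 0.6865 -0.1343  0.0498]
246 [ 0.6826 -0.1241  0.0802] [ 0.6766 -0.1229  0.0776] [ 0.6847 -0.1392  0.0493]
254 [ 0.6807 -0.1289  0.0783] [ 0.6752 -0.1265  0.0788] [ 0.6829 -0.1437  0.0499]
262 [ 0.682  -0.1257  0.0945] [ 0.677  -0.1237  0.0946] [ 0.6875 -0.1278  0.0946]
270 [ 0.6821 -0.1256  0.1027] [ 0.6774 -0.1235  0.1031] [ 0.6873 -0.1277  0.1025]
278 [ 0.6823 -0.1252  0.1106] [ 0.6775 -0.1239  0.1095] [ 0.6872 -0.1273  0.1102]
286 [ 0.6814 -0.1276  0.1126] [ 0.6773 -0.1248  0.1146] [ 0.6869 -0.1275  0.1162]
294 [ 0.68   -0.131   0.1126] [ 0.678  -0.124   0.1223] [ 0.6868 -0.1272  0.1227]
302 [ 0.6785 -0.1348  0.1121] [ 0.678  -0.1245  0.1271] [ 0.6866 -0.1272  0.128 ]
310 [ 0.6821 -0.1259  0.1325] [ 0.6782 -0.1244  0.1325] [ 0.6864 -0.1276  0.1324]
318 [ 0.6822 -0.1257  0.1376] [ 0.6786 -0.1239  0.138 ] [ 0.6863 -0.1274  0.1374]
326 [ 0.681  -0.1289  0.1372] [ 0.6773 -0.1272  0.1375] [ 0.6851 -0.1306  0.1372]
334 [ 0.6885 -0.1101  0.1684] [ 0.686  -0.1089  0.1686] [ 0.6914 -0.1113  0.1683]
342 [ 0.6885 -0.1103  0.171 ] [ 0.686  -0.1091  0.1714] [ 0.6915 -0.1108  0.1718]
```

```bash
python3 - <<'E'
from h import *
p,d,P=snap("scene"); X=cloud(d,P)
pp=tcp()[0]
print(proj(pp,P),proj(pp+[0,0,.019],P))
a=p[240:340,180:290]; cv2.imwrite("pics/s3.png",cv2.resize(a,None,fx=6,fy=6,interpolation=cv2.INTER_CUBIC)[:,:,::-1])
u0=int(proj(pp,P)[0,0])
for v in range(270,330,3): print(v,[X[v,u].round(3).tolist() for u in (u0-8,u0,u0+8)])
E
```

```text
t 4.47 tcp [ 0.6797 -0.1352  0.053 ] x [ 0. -0. -1.] y [ 0.9309 -0.3654  0.    ] yaw_y -0.37401217761846706 q [ 0.2861  0.9661 -0.3176  1.4395  0.3683  0.7948 -0.5367] open 0.005 F [ 0.1838 -0.2534 -0.3943]
[[233.9976 298.3734]] [[233.3041 294.1557]]
270 [[0.695, -0.143, 0.199], [0.698, -0.129, 0.199], [0.687, -0.114, 0.175]]
273 [[0.703, -0.143, 0.202], [0.704, -0.129, 0.199], [0.694, -0.115, 0.177]]
276 [[0.696, -0.144, 0.18], [0.709, -0.13, 0.197], [0.702, -0.116, 0.181]]
279 [[0.704, -0.145, 0.182], [0.711, -0.131, 0.19], [0.708, -0.117, 0.18]]
282 [[0.71, -0.146, 0.182], [0.722, -0.132, 0.2], [0.714, -0.118, 0.18]]
285 [[0.709, -0.147, 0.169], [0.728, -0.133, 0.2], [0.72, -0.119, 0.18]]
288 [[nan, nan, nan], [0.735, -0.133, 0.201], [0.723, -0.119, 0.175]]
291 [[0.675, -0.151, 0.082], [0.739, -0.134, 0.199], [0.68, -0.119, 0.081]]
294 [[0.68, -0.152, 0.079], [0.745, -0.135, 0.2], [0.688, -0.12, 0.082]]
297 [[0.748, -0.149, 0.2], [0.751, -0.136, 0.201], [0.692, -0.121, 0.078]]
300 [[0.753, -0.15, 0.199], [0.755, -0.136, 0.198], [0.691, -0.122, 0.064]]
303 [[0.759, -0.15, 0.199], [0.761, -0.137, 0.199], [0.691, -0.123, 0.049]]
306 [[0.765, -0.151, 0.201], [0.767, -0.138, 0.201], [0.698, -0.123, 0.05]]
309 [[0.771, -0.152, 0.201], [0.774, -0.138, 0.203], [0.703, -0.124, 0.047]]
312 [[0.775, -0.152, 0.2], [0.778, -0.139, 0.201], [0.707, -0.125, 0.041]]
315 [[0.772, -0.153, 0.181], [0.78, -0.14, 0.192], [0.712, -0.126, 0.039]]
318 [[0.713, -0.159, 0.041], [0.77, -0.141, 0.159], [0.719, -0.127, 0.039]]
321 [[0.718, -0.16, 0.036], [0.721, -0.144, 0.036], [0.723, -0.128, 0.035]]
324 [[0.724, -0.161, 0.035], [0.726, -0.145, 0.034], [0.729, -0.129, 0.034]]
327 [[0.73, -0.162, 0.036], [0.732, -0.146, 0.032], [0.733, -0.13, 0.029]]
```

View pics/s3.png

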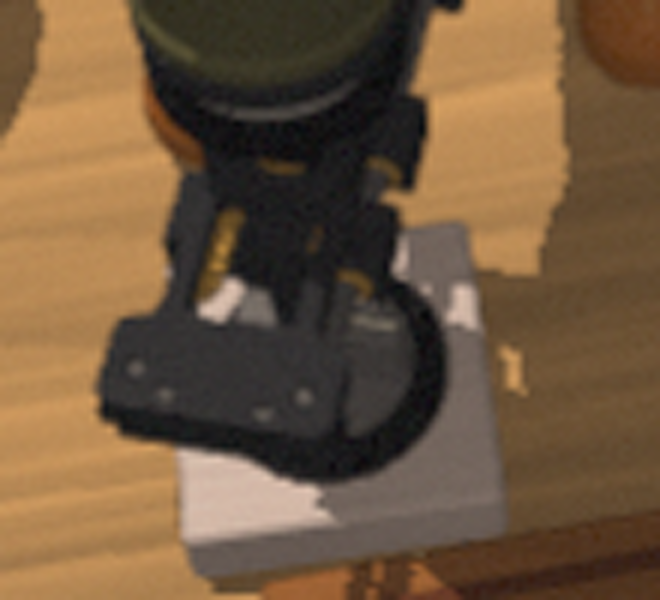

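>>> {"api": "arm_command", "payload": {
  "plan": [
    [0.04,0,0,0,0],
    [0.04,0,0,0,0],
    [0.04,0,0,0,0],
    [0.04,0,0,0,0],
    [0.04,0,0,0,0]
  ]
}}

```text
clock: 5.1
tool_pos: [0.6796, -0.1352, 0.053]
eef_rot: [-0.584, -0.398, 0.584, -0.398]
contact_force: [0.0, -0.4, 0.3]
opening: 0.454
```

```bash
python3 - <<'E'
from h import *
p,M=tcp()
pic,d,P=snap("wrist","w3"); X=cloud(d,P)
T=(X-p)@M
m=(T[:,:,0]<-0.015)&(abs(T[:,:,1])<.07)&(abs(T[:,:,2])<.03)
t=T[m]; print(len(t)); 
for a,b in((-.07,-.02),(-.02,0),(0,.02),(.02,.07)):
    k=t[(t[:,1]>a)&(t[:,1]<b)]
    if len(k): o=k[np.argsort(-k[:,0])][:8]; print(o)
E
```

```text
t 5.1 tcp [ 0.6796 -0.1352  0.053 ] x [-0.     -0.0001 -1.    ] y [ 0.9309 -0.3653  0.    ] yaw_y -0.37393905371226815 q [ 0.2861  0.9661 -0.3176  1.4396  0.3683  0.7948 -0.5366] open 0.454 F [ 0.0051 -0.376   0.2682]
42563
[[-0.0387 -0.0234 -0.0093]
 [-0.039  -0.0207  0.0041]
 [-0.039  -0.0257 -0.0095]
 [-0.039  -0.0216 -0.0095]
 [-0.039  -0.0284 -0.011 ]
 [-0.039  -0.0206 -0.009 ]
 [-0.0393 -0.0243 -0.0096]
 [-0.0393 -0.0206  0.0034]]
[[-0.015  -0.0029 -0.0283]
 [-0.0152 -0.0075 -0.0283]
 [-0.0153 -0.009  -0.0262]
 [-0.0153 -0.008  -0.0278]
 [-0.0154 -0.0009 -0.0284]
 [-0.0154 -0.0054 -0.0284]
 [-0.0154 -0.0075 -0.0279]
 [-0.0155 -0.0044 -0.0284]]
[[-0.015   0.0032 -0.0277]
 [-0.0152  0.0002 -0.0283]
 [-0.0153  0.0037 -0.0278]
 [-0.0153  0.0017 -0.0284]
 [-0.0161  0.0042 -0.0265]
 [-0.0162  0.0027 -0.0281]
 [-0.0165  0.0007 -0.0287]
 [-0.0167  0.0012 -0.0288]]
[[-0.0385  0.0223 -0.0093]
 [-0.0387  0.0204 -0.0094]
 [-0.0392  0.0277 -0.0111]
 [-0.0393  0.0272 -0.0111]
 [-0.0393  0.0272 -0.0106]
 [-0.0393  0.0227 -0.0097]
 [-0.0394  0.0254 -0.0097]
 [-0.0395  0.0231 -0.0098]]
```

View pics/w3.png

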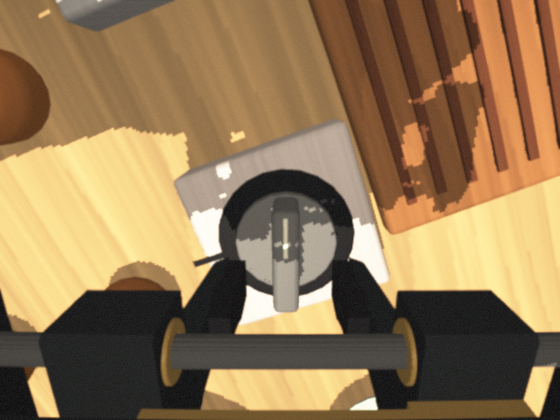

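>>> {"api": "arm_command", "payload": {
  "plan": [
    [0.04,0.003,0,0,0],
    [0.04,0.003,0,0,0],
    [0.04,0.003,0,0,0],
    [0.04,0,0,0,0],
    [0.04,0,0,0,0]
  ]
}}

```text
clock: 5.78
tool_pos: [0.6797, -0.1352, 0.044]
eef_rot: [0.584, 0.398, -0.584, 0.398]
contact_force: [0.8, -0.3, -1.0]
opening: 0.454
```

>>> {"api": "arm_command", "payload": {
  "plan": [
    [0.04,0.005,0,0,0],
    [0.04,0.005,0,0,0],
    [0.04,0.005,0,0,0],
    [0.04,0.005,0,0,0],
    [0.04,0.005,0,0,0],
    [0.04,0,0,0,0],
    [0.04,0,0,0,0]
  ]
}}

```text
clock: 6.65
tool_pos: [0.6798, -0.1352, 0.0191]
eef_rot: [0.584, 0.398, -0.584, 0.398]
contact_force: [-0.8, 0.0, -1.1]
opening: 0.452
```

```bash
python3 - <<'E'
from h import *
p,M=tcp()
pic,d,P=snap("wrist","w4"); X=cloud(d,P)
E
```

```text
t 6.65 tcp [ 0.6798 -0.1352  0.0191] x [ 0.0003 -0.0001 -1.    ] y [ 0.9309 -0.3653  0.0003] yaw_y -0.3739917914166739 q [ 0.2792  1.0106 -0.3031  1.4495  0.3845  0.7399 -0.5498] open 0.452 F [-0.8448  0.0279 -1.1421]
```

View pics/w4.png

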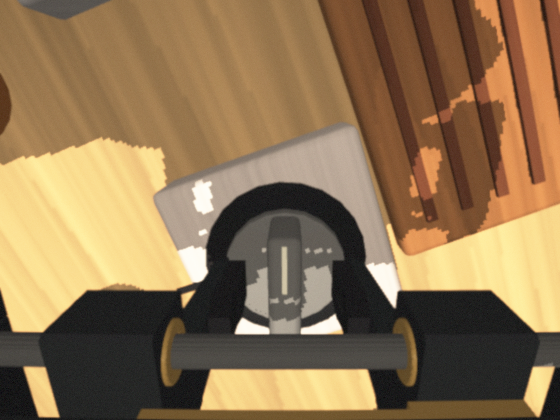

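Fingers (tips near v≈262) now straddle the bar at (285,260). Close.

>>> {"api": "arm_command", "payload": {
  "plan": [
    [0.0,0,0,0,0],
    [0.0,0,0,0,0],
    [0.0,0,0,0,0],
    [0.0,0,0,0,0],
    [0.0,0,0,0,0],
    [0.0,0,0,0,0]
  ],
  "force": 20
}}

```text
clock: 7.45
tool_pos: [0.6782, -0.1347, 0.019]
eef_rot: [-0.583, -0.399, 0.585, -0.398]
contact_force: [-5.1, 1.2, 4.3]
opening: 0.158
```

>>> {"api": "arm_command", "payload": {
  "plan": [
    [0.0,0,-0.0015,0,0],
    [0.0,0,0,0,-0.15],
    [0.0,0,0,0,-0.15],
    [0.0,0,0,0,-0.15],
    [0.0,0,0,0,-0.15],
    [0.0,0,0,0,-0.15],
    [0.0,0,0,0,-0.15],
    [0.0,0,0,0,0]
  ]
}}

```text
clock: 8.45
tool_pos: [0.6775, -0.1347, 0.019]
eef_rot: [0.353, 0.613, -0.353, 0.612]
contact_force: [-4.7, -0.4, 4.4]
opening: 0.157
```

```bash
python3 - <<'E'
from h import *
p,M=tcp(); print(r.get_state()["moment"])
E
```

```text
t 8.45 tcp [ 0.6775 -0.1347  0.019 ] x [-0.0013  0.0004 -1.    ] y [ 0.8648  0.5021 -0.0009] yaw_y 0.5260684633253575 q [ 0.3866  1.0432 -0.5299  1.4489  0.6358  0.8258  0.1613] open 0.157 F [-4.7    -0.4385  4.4404]
[ 0.177   0.9279 -0.0124]
```

>>> {"api": "arm_command", "payload": {
  "plan": [
    [0.0,0,-0.001,0,-0.15],
    [0.0,0,0,0,-0.15],
    [0.0,0,0,0,-0.15],
    [0.0,0,0,0,-0.15],
    [0.0,0,0,0,-0.15],
    [0.0,0,0,0,-0.15],
    [0.0,0,0,0,0]
  ]
}}

```text
clock: 9.32
tool_pos: [0.6771, -0.1353, 0.019]
eef_rot: [0.052, 0.705, -0.051, 0.705]
contact_force: [-3.7, 0.8, 4.0]
opening: 0.156
```

>>> {"api": "arm_command", "payload": {
  "plan": [
    [0.0,0,0,0,-0.06],
    [0.0,0,0,0,-0.05],
    [0.0,0,0,0,-0.05],
    [0.0,0,0,0,0],
    [0.0,0,0,0,0]
  ]
}}

```text
clock: 9.95
tool_pos: [0.6773, -0.1355, 0.019]
eef_rot: [-0.005, 0.707, 0.004, 0.707]
contact_force: [-4.4, 0.3, 3.0]
opening: 0.161
```

```bash
python3 - <<'E'
from h import *
p,M=tcp(); print(r.get_state()["moment"])
E
```

```text
t 9.95 tcp [ 0.6773 -0.1355  0.019 ] x [-0.0002 -0.0003 -1.    ] y [-0.0127  0.9999 -0.0003] yaw_y 1.5835386283487862 q [ 0.4896  1.1021 -0.7673  1.4441  0.8639  0.9524  1.0658] open 0.161 F [-4.3887  0.3036  2.9833]
[ 0.1771  0.6419 -0.4989]
```

>>> {"api": "arm_command", "payload": {
  "plan": [
    [0.0,0,0,0,0.05],
    [0.05,0,0,0,0],
    [0.05,0,0,0,0],
    [0.05,0,0,0,0],
    [0.05,-0.03,0,0,0],
    [0.05,-0.05,0,0,0],
    [0.088,-0.05,0,0,0],
    [0.088,-0.05,0,0,0],
    [0.088,0,0,0,0]
  ]
}}

```text
clock: 11.08
tool_pos: [0.6805, -0.1344, 0.204]
eef_rot: [0.013, 0.704, -0.012, 0.71]
contact_force: [0.3, -0.4, 0.1]
opening: 0.882
```

```bash
python3 - <<'E'
from h import *
p,M=tcp()
pic,d,P=snap("wrist","w5"); X=cloud(d,P).reshape(-1,3)
m=(X[:,2]>0.068)&(X[:,2]<.09)&(abs(X[:,0]-.675)<.06)&(abs(X[:,1]+.135)<.06)
k=X[m]; print(len(k),k.mean(0),cv2.minAreaRect(k[:,:2].astype(np.float32)))
m=(X[:,2]>0.028)&(X[:,2]<.04)&(abs(X[:,0]-.675)<.07)&(abs(X[:,1]+.135)<.07)
print(cv2.minAreaRect(X[m][:,:2].astype(np.float32)))
pt,d,P=snap("top","t2"); X=cloud(d,P)
hsv=cv2.cvtColor(pt,cv2.COLOR_RGB2HSV)
z=X[:,:,2]; m=((z>0.012)&(z<.06)&(X[:,:,0]>.3)&(X[:,:,0]<.6)&(abs(X[:,:,1])<.25)).astype(np.uint8)
nl,lab,st,ce=cv2.connectedComponentsWithStats(m)
for i in range(1,nl):
    if st[i,4]>80: q=X[lab==i]; print(ce[i],st[i,4],q[:,:2].min(0),q[:,:2].max(0),(q[:,:2].min(0)+q[:,:2].max(0))/2)
E
```

```text
t 11.07 tcp [ 0.6805 -0.1344  0.204 ] x [ 0.0092  0.0002 -1.    ] y [0.035  0.9994 0.0006] yaw_y 1.535759197173114 q [ 0.5177  0.8939 -0.8678  1.3172  0.6851  1.2251  1.1536] open 0.882 F [ 0.3023 -0.4428  0.0978]
917 [ 0.6751 -0.1344  0.0782] ((0.6765057444572449, -0.13426899909973145), (0.013631920330226421, 0.05597222223877907), 87.60489654541016)
((0.672866940498352, -0.1343124657869339), (0.11039912700653076, 0.11710219085216522), 87.63833618164062)
[282.7837 203.489 ] 319 [ 0.5141 -0.0191] [0.5694 0.0353] [0.5418 0.0081]
[341.9754 203.4646] 325 [ 0.5183 -0.1893] [ 0.573  -0.1328] [ 0.5457 -0.1611]
[341.4699 249.0602] 332 [ 0.3889 -0.1877] [ 0.445  -0.1338] [ 0.417  -0.1607]
[283.9897 274.5979] 194 [ 0.3009 -0.0117] [0.3823 0.0098] [ 0.3416 -0.001 ]
[214.2982 271.4211] 114 [0.3083 0.1804] [0.3712 0.228 ] [0.3398 0.2042]
```

View pics/w5.png

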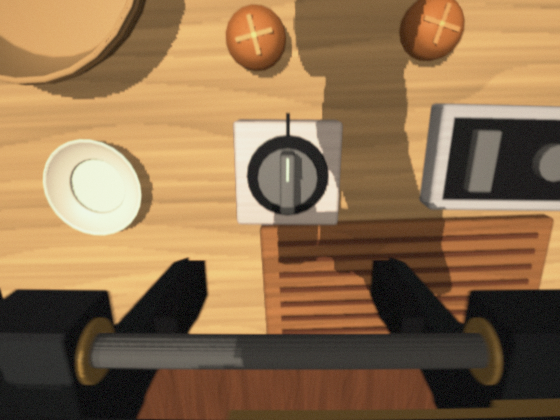

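View pics/t2.png

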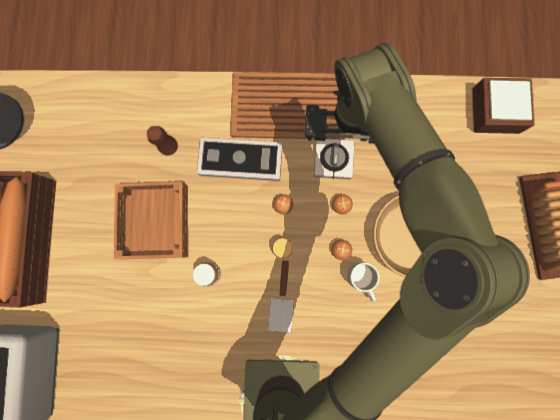

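```bash
python3 - <<'E'
from h import *
p,M=tcp()
pic,d,P=snap("wrist"); X=cloud(d,P); T=(X-p)@M
m=np.isfinite(T[:,:,0])&(T[:,:,0]<-.03)&(abs(T[:,:,1])<.13)&(abs(T[:,:,2])<.06); t=T[m]
for y in np.arange(-.11,.115,.01):
    k=t[abs(t[:,1]-y)<.005]
    if len(k):
        i=np.argmax(k[:,0]); print(round(y,3),k[i], "z rng",k[:,2].min(),k[:,2].max(), [ (round(x,3), k[(k[:,0]<-x)&(k[:,0]>-x-.01)][:,2].round(3).min() if ((k[:,0]<-x)&(k[:,0]>-x-.01)).any() else None) for x in (.04,.05,.06,.07,.08,.09,.1)])
E
```

```text
t 11.18 tcp [ 0.6775 -0.1354  0.1991] x [ 0.0006 -0.0007 -1.    ] y [ 0.0347  0.9994 -0.0006] yaw_y 1.5361030946316443 q [ 0.5176  0.8985 -0.8641  1.322   0.6856  1.2246  1.1532] open 0.976 F [-1.0595  0.492  -0.1313]
-0.07 [-0.108  -0.0725 -0.0333] z rng -0.03502927536901742 -0.03329585139394143 [(0.04, None), (0.05, None), (0.06, None), (0.07, None), (0.08, None), (0.09, None), (0.1, np.float64(-0.034))]
-0.06 [-0.0437 -0.0555 -0.0102] z rng -0.0353442790553711 -0.009542089893983209 [(0.04, np.float64(-0.011)), (0.05, np.float64(-0.011)), (0.06, np.float64(-0.011)), (0.07, np.float64(-0.012)), (0.08, np.float64(-0.012)), (0.09, np.float64(-0.012)), (0.1, np.float64(-0.035))]
-0.05 [-0.0387 -0.0489 -0.0089] z rng -0.03523531740718454 0.012458209152983853 [(0.04, np.float64(-0.012)), (0.05, np.float64(-0.012)), (0.06, np.float64(-0.011)), (0.07, np.float64(-0.012)), (0.08, np.float64(-0.012)), (0.09, np.float64(-0.012)), (0.1, np.float64(-0.035))]
-0.04 [-0.0385 -0.0425 -0.0026] z rng -0.02818090870079327 0.009300471254710497 [(0.04, np.float64(-0.01)), (0.05, np.float64(-0.01)), (0.
[... 1640 characters left out ...]
03527876315060628 0.013218115688902611 [(0.04, np.float64(-0.011)), (0.05, np.float64(-0.011)), (0.06, np.float64(-0.012)), (0.07, np.float64(-0.012)), (0.08, np.float64(-0.012)), (0.09, np.float64(-0.012)), (0.1, np.float64(-0.035))]
0.06 [-0.0422  0.0558 -0.0105] z rng -0.03552901244550395 -0.009571276121701633 [(0.04, np.float64(-0.011)), (0.05, np.float64(-0.011)), (0.06, np.float64(-0.011)), (0.07, np.float64(-0.012)), (0.08, np.float64(-0.012)), (0.09, np.float64(-0.012)), (0.1, np.float64(-0.035))]
0.07 [-0.1078  0.0692 -0.0336] z rng -0.0347217811322373 -0.03327993124206258 [(0.04, None), (0.05, None), (0.06, None), (0.07, None), (0.08, None), (0.09, None), (0.1, np.float64(-0.035))]
```

>>> {"api": "arm_command", "payload": {
  "plan": [
    [0.088,0,-0.0073,-0.0326,0],
    [0.088,0,-0.0073,-0.0326,0],
    [0.088,0,-0.0073,-0.0326,0],
    [0.088,0,-0.0073,-0.0326,0],
    [0.088,0.04,0,0,0],
    [0.088,0.04,0,0,0],
    [0.088,0,0,0,0],
    [0.088,0,0,0,0]
  ]
}}

```text
clock: 12.22
tool_pos: [0.5465, -0.1594, 0.1195]
eef_rot: [0.012, 0.707, -0.012, 0.707]
contact_force: [-0.1, -0.0, 1.4]
opening: 1.004
```

```bash
cat >> h.py <<'E'
def rolls(X,box=(.3,.62,-.25,.12),zr=(.012,.056),minpx=80):
    z=X[:,:,2]; m=((z>zr[0])&(z<zr[1])&(X[:,:,0]>box[0])&(X[:,:,0]<box[1])&(X[:,:,1]>box[2])&(X[:,:,1]<box[3])).astype(np.uint8)
    nl,lab,st,ce=cv2.connectedComponentsWithStats(m)
    for i in range(1,nl):
        if st[i,4]>minpx:
            q=X[lab==i]; h=q[q[:,2]>.018]; c=(h[:,:2].min(0)+h[:,:2].max(0))/2 if len(h) else None
            t=q[q[:,2]>np.percentile(q[:,2],97)-.008].mean(0)
            print("  px",ce[i].round(),st[i,4],"mid",c,"ext",np.ptp(q[:,:2],axis=0),"topc",t,"circ",cv2.minEnclosingCircle(q[:,:2].astype(np.float32)))
E
python3 - <<'E'
from h import *
pic,d,P=snap("wrist","w6"); X=cloud(d,P); rolls(X,minpx=300)
to(.546,-.16,-.0325)
E
```

```text
px [281.  31.] 4635 mid [ 0.4216 -0.1595] ext [0.0452 0.057 ] topc [ 0.4184 -0.1597  0.042 ] circ ((0.41578635573387146, -0.1596258133649826), 0.028857558965682983)
  px [487.  35.] 2693 mid [ 0.4232 -0.0001] ext [0.0462 0.047 ] topc [ 0.4263 -0.013   0.0515] circ ((0.4199308156967163, 0.0021970514208078384), 0.029271792620420456)
  px [160.  91.] 623 mid [ 0.4597 -0.2449] ext [0.094  0.0101] topc [ 0.4576 -0.2437  0.0546] circ ((0.4596593976020813, -0.24980011582374573), 0.04711832478642464)
  px [487. 185.] 4171 mid [0.5406 0.0067] ext [0.0568 0.0545] topc [0.5392 0.006  0.0419] circ ((0.540347158908844, 0.007923142984509468), 0.028823940083384514)
  px [286. 197.] 3753 mid [ 0.5444 -0.16  ] ext [0.0566 0.0575] topc [ 0.5433 -0.1601  0.0417] circ ((0.5444910526275635, -0.16003522276878357), 0.02886074408888817)
  px [522. 266.] 1408 mid [0.6153 0.0532] ext [0.0094 0.0726] topc [0.615  0.0472 0.0332] circ ((0.6163573265075684, 0.05577389523386955), 0.036531414836645126)
t 12.28 tcp [ 0.547  -0.1594  0.1201] x [ 0.0018  0.0003 -1.    ] y [0.0345 0.9994 0.0004] yaw_y 1.5363131613877976 q [ 0.664   0.8448 -0.83    1.7934  0.8007  0.8761  0.9902] open 0.997 F [ 0.5502  0.0835 -0.1844]
  delta tool xyz [ 0.1526 -0.0007 -0.0013] roll None
```

View pics/w6.png

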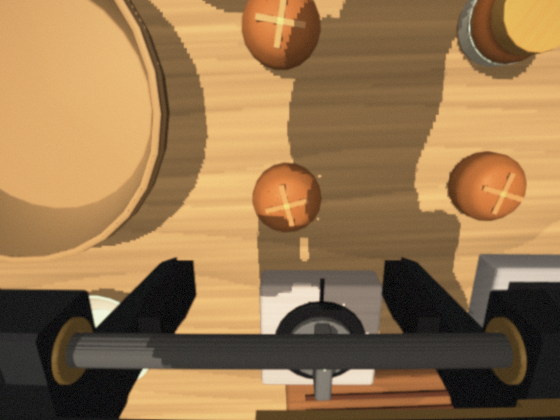

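>>> {"api": "arm_command", "payload": {
  "plan": [
    [0.088,0.04,-0.0005,-0.002,0],
    [0.088,0.04,0,0,0],
    [0.088,0.04,0,0,0],
    [0.088,0.02,0,0,0],
    [0.088,0.0125,0,0,0],
    [0.088,0,0,0,0],
    [0.0,0,0,0,0],
    [0.0,0,0,0,0],
    [0.0,0,0,0,0],
    [0.0,0,0,0,0],
    [0.0,0,0,0,0]
  ],
  "force": 15
}}

```text
clock: 13.65
tool_pos: [0.5443, -0.1604, -0.033]
eef_rot: [0.012, 0.707, -0.012, 0.707]
contact_force: [-1.6, -0.2, 4.9]
opening: 0.636
```

>>> {"api": "arm_command", "payload": {
  "plan": [
    [0.0,-0.02,0,0,0],
    [0.0,-0.03,0,0,0],
    [0.0,-0.03,0,0,0],
    [0.0,-0.04,0,0,0],
    [0.0,0,0,0,0]
  ],
  "force": 20
}}

```text
clock: 14.28
tool_pos: [0.546, -0.16, 0.0889]
eef_rot: [0.012, 0.705, -0.012, 0.709]
contact_force: [0.0, -0.6, -0.2]
opening: 0.636
```

```bash
python3 - <<'E'
from h import *
snap("wrist","w7"); to(.506,-.3715,.08)
E
```

```text
t 14.32 tcp [ 0.5446 -0.1604  0.0872] x [ 0.0018 -0.0005 -1.    ] y [ 0.0351  0.9994 -0.0004] yaw_y 1.5357001404571935 q [ 0.6442  0.8833 -0.7868  1.8225  0.8541  0.8128  0.9464] open 0.637 F [-1.0592  0.4075 -1.1602]
  delta tool xyz [ 0.0072 -0.2123 -0.0311] roll None
```

View pics/w7.png

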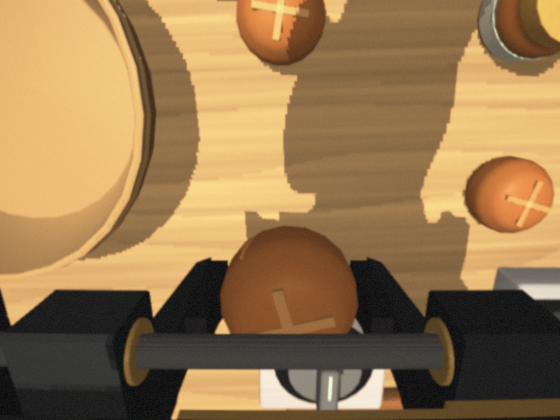

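>>> {"api": "arm_command", "payload": {
  "plan": [
    [0.0,0,-0.0354,-0.0052,0],
    [0.0,0,-0.0354,-0.0052,0],
    [0.0,0,-0.0354,-0.0052,0],
    [0.0,0,-0.0354,-0.0052,0],
    [0.0,0,-0.0354,-0.0052,0],
    [0.0,0,-0.0354,-0.0052,0],
    [0.0,0,0,0,0],
    [0.0,0,0,0,0]
  ]
}}

```text
clock: 15.32
tool_pos: [0.505, -0.3701, 0.0853]
eef_rot: [0.013, 0.708, -0.011, 0.706]
contact_force: [-0.7, 0.2, -0.0]
opening: 0.635
```

```bash
python3 - <<'E'
from h import *
p,d,P=snap("wrist","w8"); X=cloud(d,P).reshape(-1,3)
m=(X[:,2]>.06)&(X[:,2]<.07)&(X[:,1]<-.23)&(X[:,0]<.6); q=X[m]; print(len(q),q.min(0),q.max(0))
A=np.c_[2*q[:,:2],np.ones(len(q))]; s=np.linalg.lstsq(A,(q[:,:2]**2).sum(1),rcond=None)[0]; print("basket",s[:2],np.sqrt(s[2]+s[0]**2+s[1]**2))
to(.506,-.3715,-.008)
E
```

```text
9353 [ 0.3714 -0.4791  0.06  ] [ 0.5735 -0.2304  0.067 ]
basket [ 0.4593 -0.3602] 0.11490162664296687
t 15.38 tcp [ 0.5054 -0.3695  0.0857] x [-0.0009  0.0018 -1.    ] y [0.0326 0.9995 0.0018] yaw_y 1.5381416076699697 q [ 0.9804  0.9553 -0.8192  1.6356  0.8327  0.9358  1.3861] open 0.637 F [ 0.3588  0.3476 -0.1752]
  delta tool xyz [ 0.0937 -0.0021  0.0007] roll None
```

View pics/w8.png

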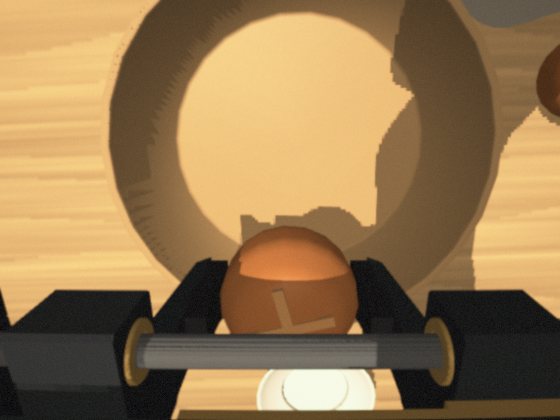

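>>> {"api": "arm_command", "payload": {
  "plan": [
    [0.0,0.03,0,0,0],
    [0.0,0.03,0,0,0],
    [0.0,0.022,0,0,0],
    [0.0,0.01,0,0,0],
    [0.0,0,0,0,0],
    [0.075,0,0,0,0],
    [0.075,0,0,0,0],
    [0.075,0,0,0,0],
    [0.075,-0.02,0,0,0],
    [0.075,-0.05,0,0,0],
    [0.088,-0.05,0,0,0],
    [0.088,0,0,0,0]
  ]
}}

```text
clock: 16.88
tool_pos: [0.509, -0.3721, 0.1203]
eef_rot: [0.011, 0.704, -0.014, 0.71]
contact_force: [-0.4, 0.2, -1.5]
opening: 0.998
```

```bash
python3 - <<'E'
from h import *
p,d,P=snap("wrist","w9"); X=cloud(d,P); rolls(X,(.35,.57,-.46,-.26),(.02,.056),200)
to(.5405,.007,.1)
E
```

```text
px [304. 148.] 19406 mid [ 0.4653 -0.36  ] ext [0.2094 0.2   ] topc [ 0.4835 -0.3575  0.0513] circ ((0.45945921540260315, -0.3603914678096771), 0.11289296299219131)
  px [290. 197.] 3887 mid [ 0.5063 -0.3706] ext [0.0564 0.0566] topc [ 0.5055 -0.3705  0.0477] circ ((0.5067752599716187, -0.37049156427383423), 0.028760751709342003)
t 16.93 tcp [ 0.507  -0.3719  0.1177] x [ 0.0043 -0.0025 -1.    ] y [ 0.0348  0.9994 -0.0024] yaw_y 1.535956827452683 q [ 0.9927  0.9158 -0.8438  1.6145  0.795   0.9806  1.4158] open 1.002 F [ 0.2034 -0.449   0.0559]
  delta tool xyz [0.0169 0.3799 0.0202] roll None
```

View pics/w9.png

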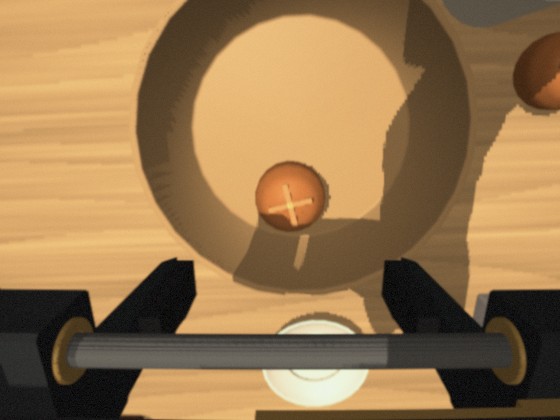

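>>> {"api": "arm_command", "payload": {
  "plan": [
    [0.088,0,0.0475,0.0025,0],
    [0.088,0,0.0475,0.0025,0],
    [0.088,0,0.0475,0.0025,0],
    [0.088,0,0.0475,0.0025,0],
    [0.088,0,0.0475,0.0025,0],
    [0.088,0,0.0475,0.0025,0],
    [0.088,0,0.0475,0.0025,0],
    [0.088,0,0.0475,0.0025,0],
    [0.088,0,0,0,0],
    [0.088,0,0,0,0]
  ]
}}

```text
clock: 18.18
tool_pos: [0.5379, 0.0066, 0.1138]
eef_rot: [0.012, 0.708, -0.013, 0.706]
contact_force: [0.1, -0.2, 0.5]
opening: 1.002
```

```bash
python3 - <<'E'
from h import *
p,d,P=snap("wrist","w10"); X=cloud(d,P); rolls(X,minpx=600)
to(.5405,.007,-.0325)
E
```

```text
px [57. 48.] 5922 mid [ 0.4157 -0.1565] ext [0.0564 0.0526] topc [ 0.4158 -0.1564  0.0418] circ ((0.41563868522644043, -0.15845376253128052), 0.02887292020022869)
  px [286.  69.] 816 mid [0.4291 0.0076] ext [0.0335 0.0606] topc [0.4394 0.0104 0.0516] circ ((0.4156585931777954, 0.007600550539791584), 0.030433163046836853)
  px [290. 204.] 3857 mid [0.5396 0.009 ] ext [0.0554 0.0565] topc [0.539  0.009  0.0417] circ ((0.5400096774101257, 0.008841503411531448), 0.02880917303264141)
  px [343. 285.] 1559 mid [0.615  0.0545] ext [0.0099 0.0701] topc [0.6151 0.0515 0.0332] circ ((0.6164728403091431, 0.055345870554447174), 0.03525852784514427)
t 18.23 tcp [0.538  0.0058 0.1138] x [-0.0018 -0.0017 -1.    ] y [ 0.0363  0.9993 -0.0018] yaw_y 1.5344609650317733 q [ 0.3585  0.8114 -0.7913  1.8899  0.8068  0.7978  0.6533] open 0.997 F [ 0.5055  0.0398 -0.4073]
  delta tool xyz [0.1463 0.0015 0.0027] roll None
```

View pics/w10.png

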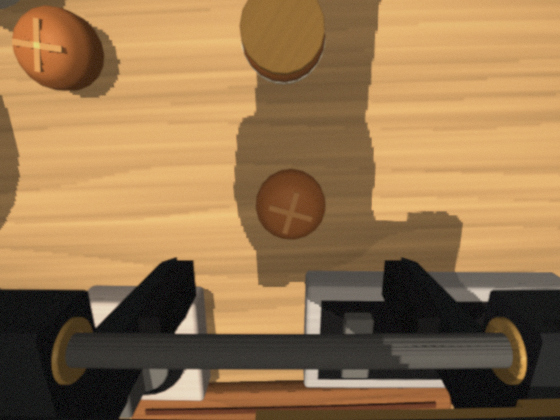

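>>> {"api": "arm_command", "payload": {
  "plan": [
    [0.088,0.04,0.0028,0.0022,0],
    [0.088,0.04,0,0,0],
    [0.088,0.04,0,0,0],
    [0.088,0.016,0,0,0],
    [0.088,0.01,0,0,0],
    [0.088,0,0,0,0],
    [0.0,0,0,0,0],
    [0.0,0,0,0,0],
    [0.0,0,0,0,0],
    [0.0,0,0,0,0],
    [0.0,0,0,0,0]
  ],
  "force": 20
}}

```text
clock: 19.6
tool_pos: [0.5412, 0.0101, -0.0312]
eef_rot: [0.012, 0.707, -0.013, 0.707]
contact_force: [-0.1, -1.2, 2.7]
opening: 0.645
```

>>> {"api": "arm_command", "payload": {
  "plan": [
    [0.0,-0.02,0,0,0],
    [0.0,-0.03,0,0,0],
    [0.0,-0.04,0,0,0],
    [0.0,-0.04,0,0,0],
    [0.0,0,0,0,0],
    [0.0,0,0,0,0]
  ]
}}

```text
clock: 20.35
tool_pos: [0.5403, 0.0099, 0.0977]
eef_rot: [0.012, 0.707, -0.013, 0.707]
contact_force: [-0.7, -0.3, -0.4]
opening: 0.64
```

```bash
python3 - <<'E'
from h import *
snap("wrist","w11"); to(.412,-.37,.095)
E
```

```text
t 20.4 tcp [0.54   0.0099 0.0973] x [-0.0022 -0.0007 -1.    ] y [ 0.0347  0.9994 -0.0008] yaw_y 1.5360699828243187 q [ 0.3363  0.8343 -0.7651  1.8953  0.8312  0.768   0.6305] open 0.641 F [-0.9075  0.1847 -0.5934]
  delta tool xyz [ 0.0029 -0.3841 -0.1147] roll None
```

View pics/w11.png

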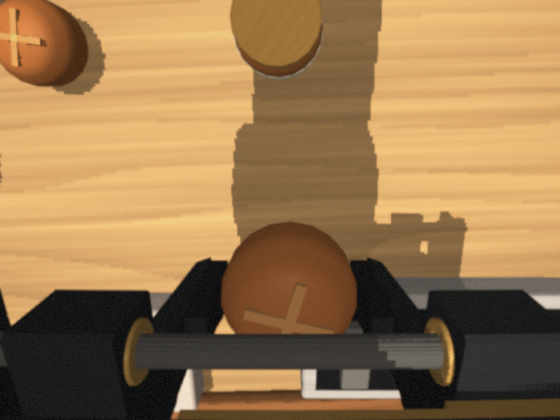

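>>> {"api": "arm_command", "payload": {
  "plan": [
    [0.0,0,-0.0427,-0.0128,0],
    [0.0,0,-0.0427,-0.0128,0],
    [0.0,0,-0.0427,-0.0128,0],
    [0.0,0,-0.0427,-0.0128,0],
    [0.0,0,-0.0427,-0.0128,0],
    [0.0,0,-0.0427,-0.0128,0],
    [0.0,0,-0.0427,-0.0128,0],
    [0.0,0,-0.0427,-0.0128,0],
    [0.0,0,-0.0427,-0.0128,0],
    [0.0,0,0,0,0],
    [0.0,0,0,0,0]
  ]
}}

```text
clock: 21.78
tool_pos: [0.4122, -0.3685, 0.0975]
eef_rot: [0.013, 0.707, -0.011, 0.707]
contact_force: [0.0, 0.6, -0.4]
opening: 0.641
```

```bash
python3 - <<'E'
from h import *
snap("wrist","w12"); to(.412,-.37,-.008)
E
```

```text
t 21.82 tcp [ 0.4127 -0.368   0.0979] x [-0.0004  0.0018 -1.    ] y [0.0327 0.9995 0.0018] yaw_y 1.5380407435185575 q [ 1.1056  0.8617 -0.8157  1.8559  0.8547  0.82    1.3727] open 0.636 F [ 1.5636 -0.0453 -0.9389]
  delta tool xyz [ 0.1058 -0.0022 -0.0006] roll None
```

View pics/w12.png

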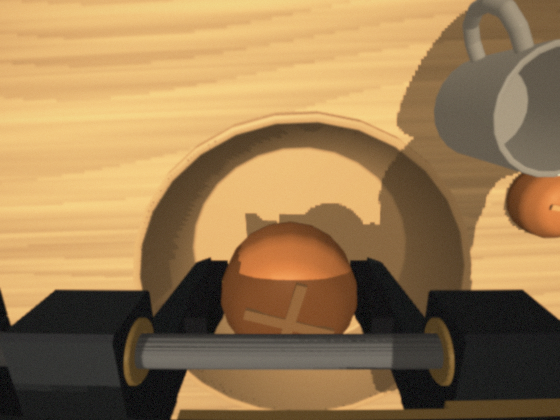

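>>> {"api": "arm_command", "payload": {
  "plan": [
    [0.0,0.03,-0.002,0,0],
    [0.0,0.03,0,0,0],
    [0.0,0.03,0,0,0],
    [0.0,0.014,0,0,0],
    [0.0,0,0,0,0],
    [0.075,0,0,0,0],
    [0.075,0,0,0,0],
    [0.075,0,0,0,0],
    [0.075,-0.02,0,0,0],
    [0.075,-0.05,0,0,0],
    [0.088,-0.05,0,0,0],
    [0.088,0,0,0,0]
  ]
}}

```text
clock: 23.32
tool_pos: [0.415, -0.3728, 0.1184]
eef_rot: [0.011, 0.705, -0.014, 0.709]
contact_force: [0.1, 0.4, 0.1]
opening: 0.999
```

```bash
python3 - <<'E'
from h import *
p,d,P=snap("wrist","w13"); X=cloud(d,P); rolls(X,(.35,.57,-.46,-.12),(.02,.056),200)
to(.416,-.1595,.12,-.936)
p,d,P=snap("scene","s4"); rolls(cloud(d,P),(.3,.6,-.25,-.1))
E
```

```text
px [530. 131.] 1302 mid [ 0.3631 -0.197 ] ext [0.0261 0.0334] topc [ 0.3643 -0.1912  0.0516] circ ((0.3630278706550598, -0.197049081325531), 0.021195365116000175)
  px [457. 132.] 638 mid [ 0.3646 -0.2375] ext [0.029  0.0282] topc [ 0.3628 -0.2444  0.052 ] circ ((0.36463117599487305, -0.23748014867305756), 0.020245341584086418)
  px [339. 183.] 7930 mid [ 0.4165 -0.3539] ext [0.1329 0.2123] topc [ 0.4044 -0.3179  0.0514] circ ((0.44488468766212463, -0.35502099990844727), 0.11104836314916611)
  px [535. 193.] 2878 mid [ 0.4152 -0.1705] ext [0.0557 0.0381] topc [ 0.4146 -0.1699  0.0414] circ ((0.41487592458724976, -0.1611257642507553), 0.028647378087043762)
  px [291. 197.] 3928 mid [ 0.4122 -0.3705] ext [0.0567 0.056 ] topc [ 0.4111 -0.3704  0.0477] circ ((0.4125695824623108, -0.37021341919898987), 0.028909604996442795)
  px [212. 314.] 1766 mid [ 0.5112 -0.4307] ext [0.0754 0.0584] topc [ 0.5158 -0.4542  0.0499] circ ((0.5111079812049866, -0.4304049611091614), 0.047539979219436646)
  px [294. 298.] 3253 mid [ 0.5038 -0.3701] ext [0.0523 0.057 ] topc [ 0.5039 -0.3704  0.0477] circ ((0
[... 469 characters left out ...]
  0.9994 -0.0025] yaw_y 1.5354568723341293 q [ 1.1191  0.8369 -0.8318  1.8388  0.8226  0.8479  1.404 ] open 1.0 F [-0.0988  0.806  -1.1858]
  delta tool xyz [-0.0043  0.2129 -0.0048] roll -0.6701357812556639
  px [182. 178.] 217 mid [ 0.3174 -0.2175] ext [0.0236 0.0578] topc [ 0.3142 -0.2181  0.0519] circ ((0.3255324363708496, -0.21752160787582397), 0.02910742722451687)
  px [187. 197.] 361 mid [ 0.3628 -0.2128] ext [0.0446 0.0742] topc [ 0.3733 -0.2131  0.0505] circ ((0.352506160736084, -0.21273694932460785), 0.03778202086687088)
  px [211. 211.] 430 mid [ 0.4235 -0.1598] ext [0.049 0.057] topc [ 0.4214 -0.1596  0.0428] circ ((0.4201962947845459, -0.15961502492427826), 0.028760729357600212)
```

View pics/w13.png

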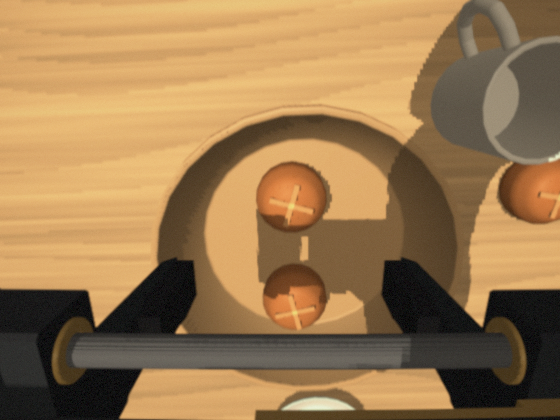

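View pics/s4.png

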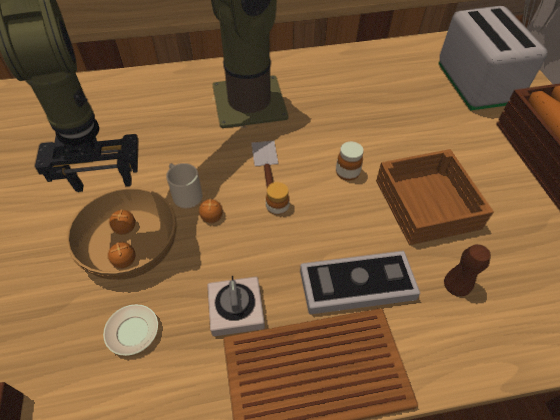

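>>> {"api": "arm_command", "payload": {
  "plan": [
    [0.088,0,0.0425,0,0],
    [0.088,0,0.0425,0,0],
    [0.088,0,0.0425,0,0],
    [0.088,0,0.0425,0,0],
    [0.088,0,0.043,0,0],
    [0.088,0,0,0,0.185],
    [0.088,0,0,0,0.185],
    [0.088,0,0,0,0.185],
    [0.088,0,0,0,0.185],
    [0.088,0,0,0,0.185],
    [0.088,0,0,0,0.185],
    [0.088,0,0,0,0.185]
  ]
}}

```text
clock: 24.92
tool_pos: [0.4186, -0.1588, 0.1134]
eef_rot: [0.437, 0.556, -0.438, 0.554]
contact_force: [-0.1, 0.5, 0.3]
opening: 0.995
```

>>> {"api": "arm_command", "payload": {
  "plan": [
    [0.088,0,0,0,0.185],
    [0.088,0,0,0,0.185],
    [0.088,0,0,0,0.185],
    [0.088,0,0,0,0.185],
    [0.088,0,0,0,0.185],
    [0.088,0,0,0,0.185],
    [0.088,0,0,0,0.06],
    [0.088,0,0,0,0],
    [0.088,0,0,0,0]
  ]
}}

```text
clock: 26.05
tool_pos: [0.4196, -0.1588, 0.1143]
eef_rot: [-0.671, -0.224, 0.671, -0.224]
contact_force: [-0.1, -0.4, 0.4]
opening: 1.0
```

```bash
python3 - <<'E'
from h import *
p,d,P=snap("wrist","w14"); X=cloud(d,P); rolls(X,(.35,.47,-.23,-.12),(.012,.056),200)
to(.4155,-.16,-.0325,-.93)
E
```

```text
px [287. 204.] 3843 mid [ 0.4159 -0.1591] ext [0.0565 0.0569] topc [ 0.4168 -0.1584  0.0417] circ ((0.41577282547950745, -0.15910054743289948), 0.028784340247511864)
  px [292. 275.] 1578 mid [ 0.3655 -0.2033] ext [0.0309 0.0532] topc [ 0.3714 -0.1966  0.0515] circ ((0.36357906460762024, -0.20329435169696808), 0.029905427247285843)
t 26.1 tcp [ 0.4196 -0.1588  0.1144] x [-0.0004  0.0001 -1.    ] y [ 0.5998 -0.8002 -0.0003] yaw_y -0.927570473566269 q [ 0.3338  0.623  -0.1169  2.1667  0.1933  0.3618 -0.87  ] open 0.999 F [ 0.0111 -0.184   0.3196]
  delta tool xyz [ 0.1469 -0.0015  0.004 ] roll 0.0024295264337310662
```

View pics/w14.png

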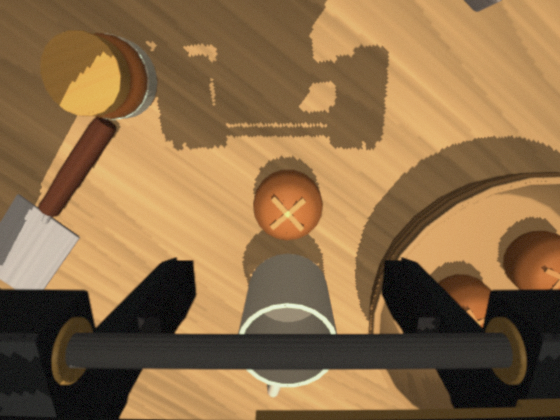

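>>> {"api": "arm_command", "payload": {
  "plan": [
    [0.088,0.04,-0.002,0.0015,0],
    [0.088,0.04,0,0,0],
    [0.088,0.03,0,0,0],
    [0.088,0.02,0,0,0],
    [0.088,0.008,0,0,0],
    [0.088,0.006,0,0,0],
    [0.088,0,0,0,0]
  ],
  "force": 20
}}

```text
clock: 26.98
tool_pos: [0.4209, -0.1599, -0.0209]
eef_rot: [-0.668, -0.226, 0.674, -0.222]
contact_force: [-0.2, 0.3, 0.5]
opening: 0.998
```

>>> {"api": "arm_command", "payload": {
  "plan": [
    [0.0,0,0,0,0],
    [0.0,0,0,0,0],
    [0.0,0,0,0,0],
    [0.0,0,0,0,0],
    [0.0,0,0,0,0]
  ],
  "force": 20
}}

```text
clock: 27.6
tool_pos: [0.4209, -0.1598, -0.0205]
eef_rot: [-0.668, -0.225, 0.674, -0.221]
contact_force: [-0.7, 0.6, 2.0]
opening: 0.637
```

>>> {"api": "arm_command", "payload": {
  "plan": [
    [0.0,-0.01,0,0,0],
    [0.0,-0.02,0,0,0],
    [0.0,-0.03,0,0,0],
    [0.0,-0.03,0,0,0],
    [0.0,-0.03,0,0,0],
    [0.0,0,0,0,0],
    [0.0,0,0,0,0]
  ]
}}

```text
clock: 28.48
tool_pos: [0.4215, -0.1605, 0.0988]
eef_rot: [-0.668, -0.225, 0.674, -0.221]
contact_force: [-0.4, -0.6, -0.6]
opening: 0.635
```

```bash
python3 - <<'E'
from h import *
p,d,P=snap("wrist","w15")
to(.459,-.315,.1)
E
```

```text
t 28.52 tcp [ 0.4213 -0.1603  0.0985] x [-0.0112  0.0026 -0.9999] y [ 0.5986 -0.801  -0.0088] yaw_y -0.9290177558869379 q [ 0.5801  0.6967 -0.5093  2.1495  0.7337  0.4853 -1.4306] open 0.637 F [-0.6757 -0.3183 -1.0171]
  delta tool xyz [-0.0023  0.1465  0.0624] roll None
```

View pics/w15.png

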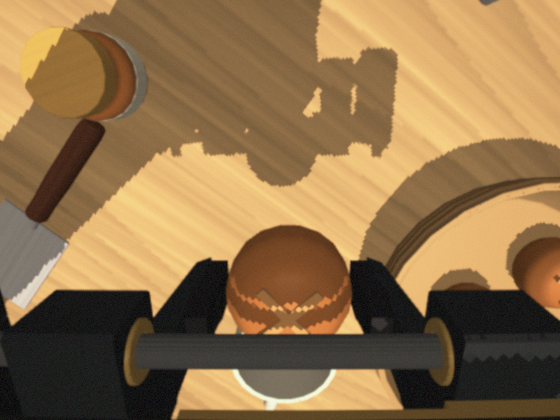

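>>> {"api": "arm_command", "payload": {
  "plan": [
    [0.0,-0.002,0.0366,0.0156,0],
    [0.0,0,0.0366,0.0156,0],
    [0.0,0,0.0366,0.0156,0],
    [0.0,0,0.0366,0.0156,0],
    [0.0,0,0,0,-0.18],
    [0.0,0,0,0,-0.18],
    [0.0,0,0,0,-0.18],
    [0.0,0,0,0,-0.18],
    [0.0,0,0,0,-0.18],
    [0.0,0,0,0,-0.03],
    [0.0,0,0,0,0],
    [0.0,0,0,0,0]
  ]
}}

```text
clock: 30.02
tool_pos: [0.4597, -0.3147, 0.1004]
eef_rot: [0.498, 0.503, -0.502, 0.497]
contact_force: [0.0, 0.3, -0.7]
opening: 0.639
```

```bash
python3 - <<'E'
from h import *
p,d,P=snap("wrist","w16")
to(.459,-.315,.004,0)
E
```

```text
t 30.07 tcp [ 0.4597 -0.3148  0.1005] x [-0.0097  0.0022 -1.    ] y [ 1.      0.0001 -0.0097] yaw_y 0.00011045244650530049 q [ 0.9855  0.8733 -0.8429  1.8325  0.8576  0.8604 -0.2918] open 0.641 F [-0.3339  0.4253  0.2062]
  delta tool xyz [0.0965 0.0002 0.0004] roll 0.0001104524465052048
```

View pics/w16.png

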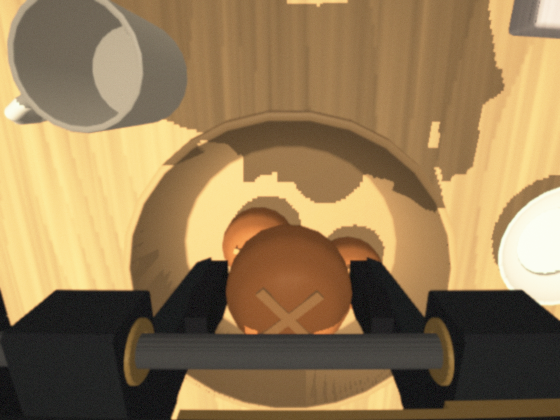

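>>> {"api": "arm_command", "payload": {
  "plan": [
    [0.0,0.03,0,0,0],
    [0.0,0.03,0,0,0],
    [0.0,0.025,0,0,0],
    [0.0,0.015,0,0,0],
    [0.0,0,0,0,0],
    [0.072,0,0,0,0],
    [0.072,0,0,0,0],
    [0.072,0,0,0,0],
    [0.072,-0.02,0,0,0],
    [0.072,-0.05,0,0,0],
    [0.072,-0.06,0,0,0],
    [0.072,0,0,0,0]
  ]
}}

```text
clock: 31.58
tool_pos: [0.4632, -0.3158, 0.135]
eef_rot: [-0.499, -0.5, 0.501, -0.5]
contact_force: [-0.2, 0.0, -0.2]
opening: 0.816
```

```bash
python3 - <<'E'
from h import *
p,d,P=snap("wrist","w17"); X=cloud(d,P); rolls(X,(.35,.57,-.46,-.26),(.02,.056),200)
p,d,P=snap("scene","s5"); rolls(cloud(d,P),(.3,.6,-.45,.05))
to(.67,.0615,.12,0)
E
```

```text
px [183. 198.] 3680 mid [ 0.399  -0.3229] ext [0.0979 0.1257] topc [ 0.3669 -0.3149  0.0508] circ ((0.3996598720550537, -0.32310301065444946), 0.0791722908616066)
  px [358. 185.] 5019 mid [ 0.5035 -0.3195] ext [0.1329 0.119 ] topc [ 0.4984 -0.294   0.0519] circ ((0.504330039024353, -0.32295161485671997), 0.08556950837373734)
  px [254. 232.] 3295 mid [ 0.4321 -0.348 ] ext [0.0568 0.055 ] topc [ 0.4327 -0.3473  0.0476] circ ((0.4322254955768585, -0.3487992286682129), 0.028779935091733932)
  px [337. 254.] 3162 mid [ 0.5069 -0.3688] ext [0.0567 0.0555] topc [ 0.5067 -0.3677  0.0476] circ ((0.5071303248405457, -0.3694618344306946), 0.02885724976658821)
  px [350. 323.] 1243 mid [ 0.508  -0.4406] ext [0.0752 0.0388] topc [ 0.5392 -0.436   0.048 ] circ ((0.5080180764198303, -0.4453968405723572), 0.0401264987885952)
  px [225. 324.] 1033 mid [ 0.4154 -0.443 ] ext [0.0735 0.0337] topc [ 0.3847 -0.4395  0.0447] circ ((0.41543295979499817, -0.4478970766067505), 0.03860190138220787)
  px [269. 177.] 112 mid [0.3312 0.0013] ext [0.0656 0.0207] topc [0.3324 0.0007 0.0179] circ ((0.3330475687980
[... 793 characters left out ...]
0.0506] circ ((0.3947746157646179, -0.4130159020423889), 0.04959147423505783)
  px [138. 267.] 409 mid [ 0.5372 -0.3368] ext [0.0894 0.1779] topc [ 0.5625 -0.3302  0.0542] circ ((0.5272062420845032, -0.33785611391067505), 0.09452361613512039)
  px [121. 255.] 547 mid [ 0.5137 -0.3699] ext [0.0511 0.0548] topc [ 0.5126 -0.3694  0.0486] circ ((0.5106598138809204, -0.37018734216690063), 0.028714029118418694)
t 31.68 tcp [ 0.4597 -0.3155  0.1309] x [-0.0093  0.0012 -1.    ] y [ 1.      0.0004 -0.0093] yaw_y 0.00038730705025472116 q [ 1.0028  0.8325 -0.8726  1.8097  0.8038  0.9092 -0.2466] open 0.816 F [-0.0866 -0.2699 -0.8969]
  delta tool xyz [ 0.0094  0.2105 -0.377 ] roll 0.0003873070502546927
```

View pics/w17.png

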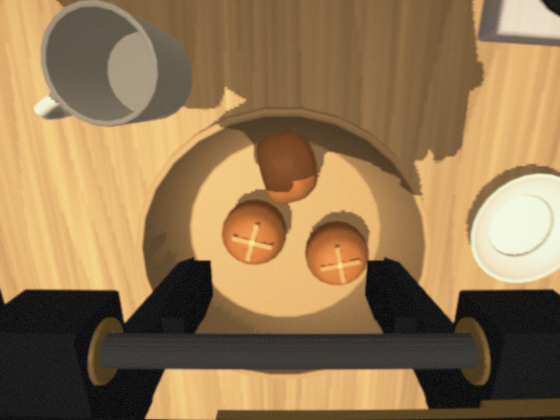

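View pics/s5.png

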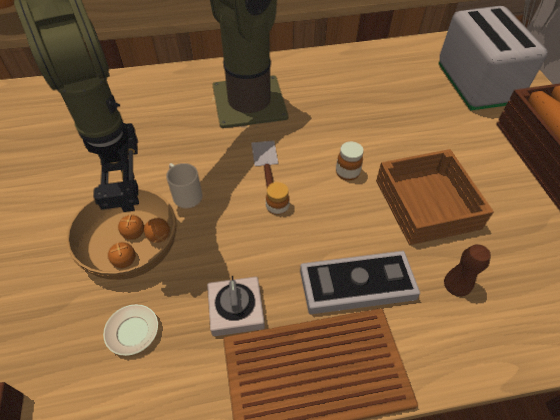

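```bash
python3 - <<'E'
from h import *
pic,d,P=snap("wrist"); X=cloud(d,P)
hsv=cv2.cvtColor(pic,cv2.COLOR_RGB2HSV)
c=X[140:205,250:322].reshape(-1,3); col=pic[140:205,250:322].reshape(-1,3).astype(int); print(pic[167,287],pic[190,295],pic[150,235])
m=(col[:,0]>2.2*col[:,2])&(X[140:205,250:322,2].ravel()>.012)&(X[140:205,250:322,2].ravel()<.07)
k=c[m]; print(len(k),k.min(0),k.max(0),k.mean(0))
cv2.imwrite("pics/w18.png",cv2.resize(pic[120:280,200:390],None,fx=4,fy=3.7,interpolation=cv2.INTER_CUBIC)[:,:,::-1])
# 3D circle-ish: top height along image rows
for v in range(140,206,8): print(v,X[v,287],pic[v,287])
E
```

```text
[137  85  47] [214 126  65] [151 115  71]
3375 [ 0.4245 -0.3235  0.012 ] [ 0.4846 -0.2638  0.0647] [ 0.4612 -0.2858  0.056 ]
140 [ 0.4575 -0.264   0.0501] [119  70  38]
148 [ 0.4575 -0.2692  0.0557] [124  72  38]
156 [ 0.4576 -0.2747  0.0592] [135  82  47]
164 [ 0.4576 -0.2801  0.0622] [137  83  45]
172 [ 0.4576 -0.2863  0.0606] [133  81  42]
180 [ 0.4577 -0.2916  0.0643] [128  79  42]
188 [ 0.4576 -0.2981  0.0624] [119  69  35]
196 [ 0.4576 -0.3053  0.0584] [192 115  61]
204 [ 0.4574 -0.3157  0.0446] [144  93  52]
```

View pics/w18.png

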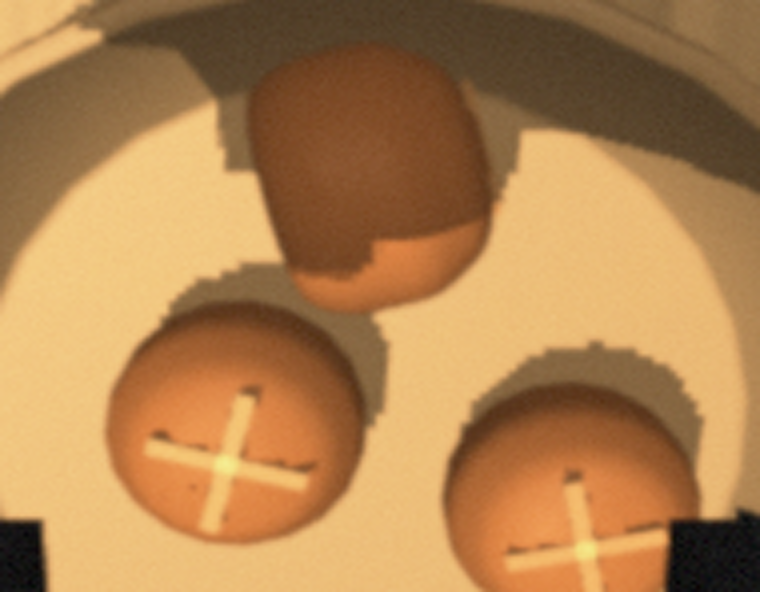

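>>> {"api": "arm_command", "payload": {
  "plan": [
    [0.0,0,0.0262,-0.0472,0],
    [0.0,0,0.0262,-0.0472,0],
    [0.0,0,0.0262,-0.0472,0],
    [0.0,0,0.0262,-0.0472,0],
    [0.0,0,0.0262,-0.0472,0],
    [0.0,0,0.0262,-0.0472,0],
    [0.0,0,0.0262,-0.0472,0],
    [0.0,0,0.0262,-0.0472,0],
    [0.0,0,0,0,0],
    [0.0,0,0,0,0],
    [0.0,0,0,0,0]
  ]
}}

```text
clock: 33.1
tool_pos: [0.6685, 0.0603, 0.1285]
eef_rot: [-0.498, -0.503, 0.503, -0.497]
contact_force: [-0.6, -0.9, -0.9]
opening: 0.004
```

```bash
cat >> h.py <<'E'
def keys(X):
    q=X.reshape(-1,3); m=(q[:,2]>0.043)&(q[:,2]<.052)&(abs(q[:,0]-.675)<.045)
    for n,yc in(("bar",.0615),("round",.136),("square",.211)):
        k=q[m&(abs(q[:,1]-yc)<.026)]
        if len(k)>40: print(n,len(k),"med",np.median(k,0),"mid",(k.min(0)+k.max(0))/2,cv2.minAreaRect(k[:,:2].astype(np.float32)))
E
python3 - <<'E'
from h import *
pic,d,P=snap("wrist","w19"); X=cloud(d,P); keys(X)
pic,d,P=snap("top","t3"); X=cloud(d,P); keys(X)
p,M=tcp(); T=None
to(.67,.062,.0085,-.044)
E
```

```text
bar 2259 med [0.6676 0.0644 0.0466] mid [0.6679 0.0636 0.0459] ((0.6678807735443115, 0.06340792030096054), (0.024562761187553406, 0.06177271530032158), 87.47626495361328)
round 2078 med [0.6713 0.1385 0.0468] mid [0.6713 0.1381 0.0466] ((0.6712862849235535, 0.13817119598388672), (0.036849912256002426, 0.03693694621324539), 44.90166091918945)
square 880 med [0.6746 0.2008 0.0466] mid [0.6744 0.2008 0.0462] ((0.6743963956832886, 0.2008296400308609), (0.010926824994385242, 0.03428324684500694), 89.74324798583984)
round 129 med [0.6735 0.1359 0.0472] mid [0.6764 0.1354 0.0472] ((0.6722975969314575, 0.13641643524169922), (0.03728611767292023, 0.0355423204600811), 57.16361618041992)
square 134 med [0.6772 0.2103 0.0472] mid [0.6759 0.2109 0.0476] ((0.6758681535720825, 0.21087849140167236), (0.03381555527448654, 0.034353405237197876), 0.24948245286941528)
t 33.2 tcp [0.6689 0.0608 0.1292] x [-0.0102  0.0012 -0.9999] y [ 0.9999 -0.001  -0.0102] yaw_y -0.0009899483309353772 q [ 0.2308  0.9485 -0.8195  1.4444  0.7329  1.0806 -0.7358] open 0.006 F [-0.459  -0.2268  0.2497]
t 33.2 tcp [0.6689 0.0608 0.1292] x [-0.0102  0.0012 -0.9999] y [ 0.9999 -0.001  -0.0102] yaw_y -0.0009899483309353772 q [ 0.2308  0.9485 -0.8195  1.4444  0.7329  1.0806 -0.7358] open 0.006 F [-0.459  -0.2268  0.2497]
  delta tool xyz [ 0.1207  0.0024 -0.0011] roll 0.043010051669064575
```

View pics/w19.png

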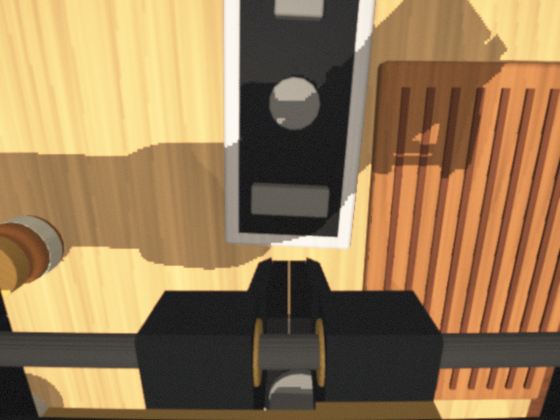

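View pics/t3.png

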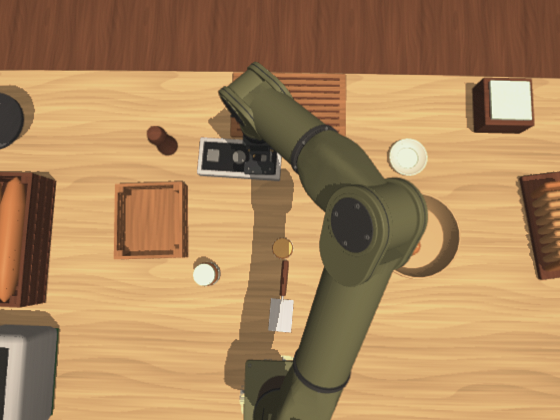

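>>> {"api": "arm_command", "payload": {
  "plan": [
    [0.0,0,-0.0005,-0.0015,0.044],
    [0.0,0.03,0,0,0],
    [0.0,0.03,0,0,0],
    [0.0,0.03,0,0,0],
    [0.0,0.02,0,0,0],
    [0.0,0.005,0,0,0],
    [0.0,0,0,0,0]
  ]
}}

```text
clock: 34.08
tool_pos: [0.668, 0.0648, 0.0151]
eef_rot: [-0.509, -0.492, 0.512, -0.486]
contact_force: [-0.6, -1.4, -0.3]
opening: -0.0
```

```bash
python3 - <<'E'
from h import *
to(.668,.0625,.0085,-.044)
E
```

```text
t 34.08 tcp [0.668  0.0648 0.0151] x [-0.0087  0.0029 -1.    ] y [ 0.999  -0.0431 -0.0088] yaw_y -0.04315158825430477 q [ 0.1917  1.0808 -0.7303  1.5041  0.8429  0.9001 -0.865 ] open -0.0 F [-0.5609 -1.3762 -0.2616]
  delta tool xyz [0.0066 0.0001 0.0023] roll 0.0008484117456952767
```

>>> {"api": "arm_command", "payload": {
  "plan": [
    [0.0,0.002,0,0.0023,0],
    [0.0,0.003,0,0,0],
    [0.0,0.002,0,0,0],
    [0.0,0.002,0,0,0],
    [0.0,0,0,0,0]
  ]
}}

```text
clock: 34.7
tool_pos: [0.6676, 0.0623, 0.0058]
eef_rot: [-0.509, -0.492, 0.512, -0.486]
contact_force: [-0.3, -1.3, 2.6]
opening: 0.006
```

>>> {"api": "arm_command", "payload": {
  "plan": [
    [0.0,0.003,0,0,0],
    [0.0,0.002,0,0,0],
    [0.0,0.001,0,0,0],
    [0.0,0,0,0,0],
    [0.0,0,0,0,0],
    [0.0,0,0,0,0]
  ]
}}

```text
clock: 35.45
tool_pos: [0.6677, 0.0623, 0.0017]
eef_rot: [-0.509, -0.492, 0.512, -0.487]
contact_force: [-3.3, -2.5, 15.2]
opening: 0.004
```

>>> {"api": "arm_command", "payload": {
  "plan": [
    [0.0,0,0,0,0],
    [0.0,0,0,0,0],
    [0.0,-0.03,0,0,0],
    [0.0,-0.03,0,0,0],
    [0.0,0,0,-0.05,0],
    [0.0,0,0,-0.05,0],
    [0.0,0,0,-0.0495,0],
    [0.0,0,0,0,0],
    [0.0,0,0,0,0]
  ]
}}

```text
clock: 36.58
tool_pos: [0.6742, 0.2107, 0.0591]
eef_rot: [-0.508, -0.492, 0.513, -0.486]
contact_force: [0.6, -0.3, 0.2]
opening: 0.005
```

```bash
python3 - <<'E'
from h import *
pic,d,P=snap("wrist","w20"); X=cloud(d,P); keys(X)
pic,d,P=snap("scene","s6"); keys(cloud(d,P))
to(.675,.2115,.0085,-.044)
E
```

```text
bar 217 med [0.6675 0.0753 0.0447] mid [0.6679 0.0751 0.0451] ((0.6678845286369324, 0.07519180327653885), (0.0033277927432209253, 0.03640903905034065), 87.46561431884766)
round 45 med [0.6711 0.1505 0.0467] mid [0.6711 0.1497 0.046 ] ((0.671101987361908, 0.1496809720993042), (0.01626388169825077, 0.0006867218762636185), 87.60215759277344)
square 2892 med [0.6748 0.2147 0.0467] mid [0.6746 0.2136 0.0459] ((0.6746856570243835, 0.21341873705387115), (0.03410617262125015, 0.03403931111097336), 87.32854461669922)
bar 300 med [0.672  0.0625 0.0471] mid [0.67   0.0625 0.0471] ((0.6703906059265137, 0.06285753101110458), (0.024277199059724808, 0.062478091567754745), 87.09654998779297)
round 223 med [0.6751 0.1371 0.0472] mid [0.6728 0.1369 0.0475] ((0.6727839708328247, 0.13744568824768066), (0.03623133525252342, 0.0373988077044487), 71.64815521240234)
square 223 med [0.6774 0.2107 0.0474] mid [0.6767 0.2111 0.047 ] ((0.6769406795501709, 0.21096263825893402), (0.034062646329402924, 0.03417060524225235), 84.30958557128906)
t 36.67 tcp [0.6747 0.2091 0.0593] x [-0.0098  0.0004 -1.    ] y [ 0.9989 -0.0452 -0.0098] yaw_y -0.04521855243777499 q [-0.0247  1.0619 -0.7533  1.3631  0.7671  1.0261 -0.9681] open 0.007 F [0.0867 0.293  0.1571]
  delta tool xyz [ 0.0508  0.0007 -0.0024] roll -0.0012185524377750223
```

View pics/s6.png

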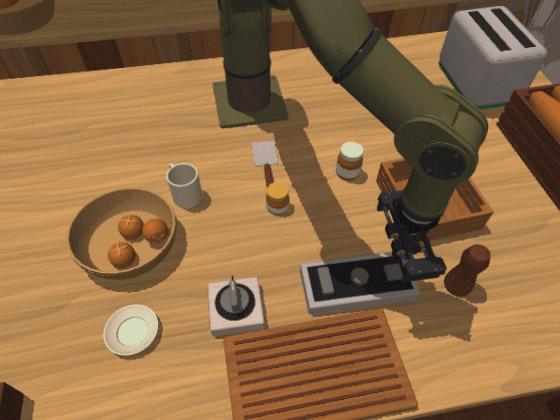

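>>> {"api": "arm_command", "payload": {
  "plan": [
    [0.0,0.02,0,-0.0024,0],
    [0.0,0.02,0,0,0],
    [0.0,0.005,0,0,0],
    [0.0,0.004,0,0,0],
    [0.0,0.003,0,0,0],
    [0.0,0.002,0,0,0],
    [0.0,0,0,0,0]
  ]
}}

```text
clock: 37.55
tool_pos: [0.6742, 0.2144, 0.0065]
eef_rot: [-0.509, -0.492, 0.512, -0.486]
contact_force: [-0.4, -0.6, 2.4]
opening: 0.009
```

>>> {"api": "arm_command", "payload": {
  "plan": [
    [0.0,0.003,0,0,0],
    [0.0,0.002,0,0,0],
    [0.0,0.001,0,0,0],
    [0.0,0,0,0,0],
    [0.0,0,0,0,0],
    [0.0,0,0,0,0]
  ]
}}

```text
clock: 38.3
tool_pos: [0.6743, 0.2145, 0.0018]
eef_rot: [-0.509, -0.492, 0.512, -0.486]
contact_force: [-2.8, -1.7, 11.9]
opening: 0.005
```

Bottomed again (12 N at the same height). Hold, lift and go to the round key (target y 0.137).

>>> {"api": "arm_command", "payload": {
  "plan": [
    [0.0,0,0,0,0],
    [0.0,0,0,0,0],
    [0.0,-0.03,0,0,0],
    [0.0,-0.03,0,0,0],
    [0.0,0,0,0.04,0],
    [0.0,0,0,0.0375,0],
    [0.0,0,0,0,0],
    [0.0,0,0,0,0]
  ]
}}

```text
clock: 39.3
tool_pos: [0.6709, 0.1375, 0.0595]
eef_rot: [-0.509, -0.493, 0.512, -0.486]
contact_force: [-1.1, 0.5, -0.4]
opening: 0.004
```

```bash
python3 - <<'E'
from h import *
to(.672,.1372,.0085,-.044)
E
```

```text
t 39.3 tcp [0.6709 0.1375 0.0595] x [-0.0098  0.0036 -0.9999] y [ 0.999  -0.0425 -0.0099] yaw_y -0.04251706660316144 q [ 0.091   1.0392 -0.7593  1.4417  0.7822  0.9863 -0.9073] open 0.004 F [-1.1177  0.4803 -0.428 ]
  delta tool xyz [0.051  0.0016 0.0004] roll 0.0014829333968384706
```

>>> {"api": "arm_command", "payload": {
  "plan": [
    [0.0,0.02,0.001,0,0],
    [0.0,0.02,0,0,0],
    [0.0,0.005,0,0,0],
    [0.0,0.004,0,0,0],
    [0.0,0.003,0,0,0],
    [0.0,0.002,0,0,0],
    [0.0,0,0,0,0]
  ]
}}

```text
clock: 40.17
tool_pos: [0.6719, 0.137, 0.0063]
eef_rot: [-0.509, -0.492, 0.512, -0.486]
contact_force: [-0.9, 1.2, 2.6]
opening: 0.007
```

>>> {"api": "arm_command", "payload": {
  "plan": [
    [0.0,0.003,0,0,0],
    [0.0,0.002,0,0,0],
    [0.0,0.001,0,0,0],
    [0.0,0,0,0,0],
    [0.0,0,0,0,0],
    [0.0,0,0,0,0]
  ]
}}

```text
clock: 40.92
tool_pos: [0.672, 0.137, 0.0017]
eef_rot: [-0.509, -0.492, 0.512, -0.486]
contact_force: [-2.7, -1.9, 13.8]
opening: 0.006
```

>>> {"api": "arm_command", "payload": {
  "plan": [
    [0.0,0,0,0,0],
    [0.0,0,0,0,0],
    [0.0,-0.03,0,0,0],
    [0.0,-0.05,0,0,0],
    [0.0,-0.05,0,0,0],
    [0.0,0,0,0,0],
    [0.0,0,0,0,0]
  ]
}}

```text
clock: 41.8
tool_pos: [0.6724, 0.1356, 0.1288]
eef_rot: [-0.508, -0.492, 0.513, -0.486]
contact_force: [-1.4, -0.9, -0.7]
opening: 0.009
```

```bash
python3 - <<'E'
from h import *
tcp()
pic,d,P=snap("scene","s7"); X=cloud(d,P); keys(X); rolls(X,(.38,.56,-.45,-.26),(.03,.07))
q=X.reshape(-1,3); m=(q[:,2]>0.066)&(abs(q[:,0]-.675)<.06)&(abs(q[:,1]+.135)<.06); print("bar",cv2.minAreaRect(q[m][:,:2].astype(np.float32)))
E
```

```text
t 41.8 tcp [0.6724 0.1356 0.1288] x [-0.0103  0.0011 -0.9999] y [ 0.999  -0.0429 -0.0104] yaw_y -0.04294915541737806 q [ 0.1058  0.961  -0.8005  1.3946  0.7158  1.0973 -0.8544] open 0.009 F [-1.3665 -0.8505 -0.7254]
bar 296 med [0.6715 0.0623 0.0473] mid [0.6698 0.0626 0.0474] ((0.6698351502418518, 0.0626382827758789), (0.024502575397491455, 0.06266077607870102), 87.09090423583984)
round 217 med [0.674  0.1372 0.0471] mid [0.6729 0.137  0.047 ] ((0.673186182975769, 0.13694927096366882), (0.03617895394563675, 0.037147171795368195), 26.64715576171875)
square 199 med [0.6794 0.2119 0.0471] mid [0.6791 0.211  0.0468] ((0.679150402545929, 0.2110626995563507), (0.035239409655332565, 0.03034987859427929), 88.7504653930664)
  px [162. 204.] 164 mid [ 0.4044 -0.277 ] ext [0.0487 0.0337] topc [ 0.3928 -0.2691  0.0649] circ ((0.40529105067253113, -0.27802222967147827), 0.02838059514760971)
  px [ 88. 212.] 121 mid [ 0.393  -0.4391] ext [0.026  0.0212] topc [ 0.3847 -0.4456  0.0632] circ ((0.3934072256088257, -0.43891197443008423), 0.01641807146370411)
  px [143. 228.] 867 mid [ 0.4504 -0.3208] ext [0.0823 0.1123] topc [ 0.467  -0.2927  0.0597] circ ((0.45329996943473816, -0.321393758058548), 0.05946030467748642)
  px [161. 253.] 172 mid [ 0.5376 -0.2805] ext [0.0446 0.0409] topc [ 0.5418 -0.2779  0.064 ] circ ((0.5375016331672668, -0.2815464735031128), 0.029559507966041565)
  px [121. 253.] 457 mid [ 0.5139 -0.3697] ext [0.0501 0.055 ] topc [ 0.512  -0.3698  0.0489] circ ((0.5109939575195312, -0.36999598145484924), 0.028440270572900772)
bar ((0.680209219455719, -0.13439956307411194), (0.013957992196083069, 0.05739140510559082), 87.63285827636719)
```

View pics/s7.png

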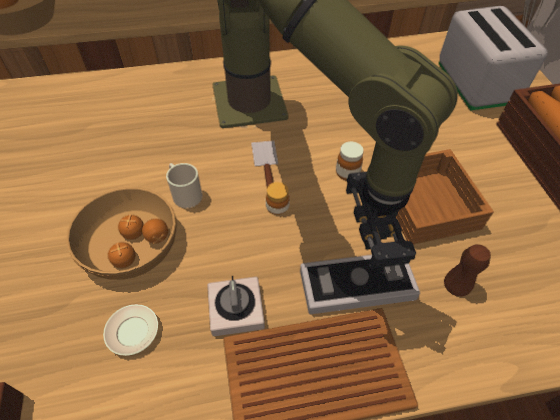

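```bash
python3 -c "
from plant import r
print(r.finish_job())"
```

```text
the job is handed in; nothing more can be done
None
```

The bread station is closed down and the job is handed in at about 42 s. No verdict came back.

**What I did:**
- **Dimmer:** I turned the knob about 1.9 rad anticlockwise until it hit its stop.
- **Bread:** I put the three round rolls in the basket. There were no long rolls in any view.
- **Keys:** I pressed the bar, square and round keys in that order. Each bottomed out at 12–15 N and was held for at least half a second.

**Last checks:**
- **Dimmer:** the knob's bar lies along the box's x axis to within about 0.1°.
- **Rolls:** all three are still in the basket.
- **Keys:** all three are back up, with their tops at about 47 mm.
- **Bystanders:** the jars, mug, mill and saucer look unmoved in the last scene picture.
- **Arm:** it is clear of everything.

**What did not go as expected:**
- **Fingertips:** the real fingertips sit about 38.5 mm behind the reported TCP. My first grip on the knob closed on air because of this, and I corrected for it in every later move.
- **Third roll's grasp:** the arm stopped about 9 mm above the height I commanded, near the edge of its reach, so I gripped that roll high.
- **Third roll's landing:** it came to rest on its side by the basket wall, about 71 mm from the basket's axis and within the 92 mm limit.
- **Shifted roll:** another roll in the basket moved about 3 cm around the time I released the third.

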